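# Tip out ferrite cores and hold the inspection light at its mark

### The arm

A 7-joint arm with a two-finger parallel gripper is mounted at the origin on the work surface. World frame = base frame: x ahead of the robot, y to its left, z up, the work surface at z = 0. Lengths are in m, angles in rad, forces in N, time in s.
With the tool pointing down it reaches from about 0.425 to 0.825 m from the base axis. Payload 3.6 kg.
Tool frame: the origin (TCP) lies on the front face of the gripper's body, between the roots of the fingers; the fingertips stand 84 mm ahead of it and the grasp point (between the pads) lies 65 mm ahead of it; z points along the fingers, y is the line along which they close (so a half turn about z gives the same grasp; the last joint's range is limited). The gripper opens to 93 mm and grips with 3 to 60 N. Pads are 15 mm wide; open, the fingers measure 128 mm over their backs; the gripper's body (75 mm by 188 mm) begins 65 mm behind the grasp point.
Start: joints at [1.292, 0.615, -0.013, 1.423, 0.008, 1.103, -0.04], TCP at [0.162, -0.629, 0.303] pointing down, gripper open.
Joint ranges: [-3.12, 3.12], [-0.3, 2.06], [-1.34, 1.32], [0.26, 2.42], [-1.36, 4.5], [0.01, 1.98], [-2.84, 2.84]. Speed limits (rad/s): [2.79, 2.79, 3.14, 3.14, 3.14, 3.14, 3.14].

### API

Orientations are given as a unit quaternion [x, y, z, w].
In Python, from station import bot gives the robot as it stands.
- The arm moves only by the tool servo_tool, never from a script. Its argument "commands" is a list of rows, each an object with "translation": the shift along the tool's x, y, z in m, a list of three; "turn": the turn about the tool's z in degrees. In form: [{"translation": [tx, ty, tz], "turn": turn}, ...]. A call has 1 to 10 rows; each row shifts and turns the commanded pose from where the row before left it, along the tool's axes as they then stand; what a row does not reach is not made up. A row lasts 1/12 s, in which the tool goes at most 41.7 mm and 7.16 degrees, less where a joint would pass 70% of its speed; a pose out of reach is approached as far as the arm can. A call is refused whole if a number of a shift passes 0.0417 or a number of a turn 7.16, either way. A call with a gripper value outside its range is refused whole. "claw" is the opening, from -1 (shut) to 1 (fully open), set as the call begins (left out, the last holds). The fingers move at their own pace and stop on an object; "newtons" is the grip in N (left out, the last holds). Time passes only in rows, so rows that do not move let the fingers close. It gives the time, the measured TCP pose, the force, the opening and the grip force at its end, in the units of the state.
- bot.observe(): the state, without advancing time (a new reading comes with each control period).
- bot.capture(name): name is "scene" or "top"; returns a dict with "color" (400x640x3 uint8, red, green, blue), "K" (3x3 intrinsics, pixels), "R" (3x3) and "t" (3): a world point X has camera coordinates R X + t. Camera axes: x right, y down, z forward; pixel columns grow to the right and rows downward; lengths in m; the calibration is good to about 2 mm. A picture is of the moment at which its call begins. There is no depth.
- bot.job_done(): hands the job in; it is judged then, once.
Trained networks look in a picture, given as the dict that the camera call returned (one of the last four; its "shot" number tells which), for a name from the list of things; names that differ only in an ending like _2 or _b are one class to them, and where a whole thing is asked for, a point or a joint stands for the part that bears it (a point fixed in the world has none). Each returns a list of dicts, best first, with "conf" (0 to 1); they miss things now and then, are a little off and sometimes report something else, mostly with a low value. They report only what shows in the picture. A call takes as long as a camera call. They do not tell look-alikes from the thing itself.
- bot.recognise(picture, name): "bbox" ([left, top, right, bottom] in pixels, round what is visible of it).
- bot.silhouettes(picture, name): "region" (400x640 bool, what is visible of it) and "bbox" ([left, top, right, bottom] in pixels, round what is visible of it).
The state is a dict: "time": time; "q": joint angles; "joint_velocities": joint speeds; "tau": joint torques, N m; "eef_pos": TCP position; "eef_rot": TCP orientation; "ft_force": force on the tool from outside, world axes, zero at the start; "moment": the same for the moment, N m; "grip_width": finger opening in m; "grasp_force": force on a finger pad.
Only numpy, scipy, OpenCV 4.12 (cv2) and the standard library are available. Lean on these libraries where they do the work, as an engineer would, in place of code of your own. Each camera call takes 0.05 s, during which the arm holds its last target. There are 200 camera calls.

### The job

Pour all six ferrite cores from the yellow cup into the white tray of the inspection fixture, then stand the empty cup back upright on the bench and let go of it. Then take the light panel by its handle and swing it up until it lines up with the red pointer, and finish holding it still there in the gripper, because it drops if let go. Do not shift the red pointer, or the mouse, circuit board, tumbler and screwdriver.

Things in the scene. Friction and masses are not known exactly. Their poses are not given: they have to be found in the camera images.
- cup_mid (a point): Loose yellow plastic cup, open at the top, holding the six cores: 65 mm tall, tapering from 48 mm outside diameter at the foot to 70 mm at the rim, wall 3 mm, 80 g empty. This point is on its axis half-way up (32.5 mm above the foot; outside diameter there 59 mm); its z axis points out of the mouth.
- tray (a point): Centre of the inner floor of the white open tray, fixed on the inspection fixture (never moves in a run). Floor 14 mm above the bench; inside 152 mm along this point's x and 112 mm along its y; walls 4 mm thick, rim 40 mm above the floor (54 mm above the bench). The fixture's base is 200 mm (x) by 320 mm (y). z is up.
- hinge (a point): Middle of the light panel's hinge line, fixed on the fixture 60 mm above the bench and 85 mm from the tray centre in the -y direction of this point. The hinge line runs along this point's x axis; the tray lies to its +y, the lowered panel and its handle to its -y. Grey bearing posts at x = +-89 mm rise to 72 mm above the bench.
- handle (a point): Middle of the round steel handle bar of the light panel (moves with the panel). The bar has 12 mm diameter, is parallel to the hinge line, 200 mm from it, and 124 mm long between two 12 mm side rods that join it to the panel; the free gap between bar and panel edge is 44 mm. At the start it lies 60 mm above the bench, with nothing below or outside it. x runs along the bar, y from the bar toward the hinge; they turn with the panel.
- panel (a joint): Angle of the light panel, a black flat frame 160 mm wide, 10 mm thick, reaching 15 to 150 mm from the hinge line, with a white lamp face on top. 0 = lying flat on its rubber rests (start), growing as the handle edge rises and swings up and over toward the tray; stop at 1.4 rad. About 0.4 kg; nearly frictionless hinge: it falls flat when let go.
- pointer (a joint): Angle of the red pointer, on the same hinge line and the same scale as panel: the panel is at the mark when both read the same. A thin red arm 110 mm long, 100 mm along +x of hinge, i.e. 20 mm beside the panel's +x edge, with a thicker red tip, in front of a steel arc. Set between 0.55 and 1.0 rad; stiff, stays put unless pushed.
- pointer_tip (a point): Outer end of the red pointer, 110 mm from the hinge line; y axis points along the arm toward the hinge line.
- core0_center (a point): Centre of loose dark grey ferrite core 0, a solid cylinder 16 mm in diameter and 14 mm long, 14 g, inside the cup at the start.
- core1_center (a point): Centre of loose dark grey ferrite core 1, a solid cylinder 16 mm in diameter and 14 mm long, 14 g, inside the cup at the start.
- core2_center (a point): Centre of loose dark grey ferrite core 2, a solid cylinder 16 mm in diameter and 14 mm long, 14 g, inside the cup at the start.
- core3_center (a point): Centre of loose dark grey ferrite core 3, a solid cylinder 16 mm in diameter and 14 mm long, 14 g, inside the cup at the start.
- core4_center (a point): Centre of loose dark grey ferrite core 4, a solid cylinder 16 mm in diameter and 14 mm long, 14 g, inside the cup at the start.
- core5_center (a point): Centre of loose dark grey ferrite core 5, a solid cylinder 16 mm in diameter and 14 mm long, 14 g, inside the cup at the start.
- cup: The cup again: origin at the centre of its foot, z out of the mouth.
- mouse_mid (a point): Bystander: black computer mouse 105 x 60 x 34 mm on the red pad; point at its centre.
- board_mid (a point): Bystander: green circuit board 100 x 140 mm, 6 mm thick with parts up to 16 mm high; point at the board's centre.
- tumbler_mid (a point): Bystander: steel drinking tumbler, 74 mm diameter, 135 mm tall; point at its centre.
- screwdriver_grip (a point): Bystander: red-handled screwdriver 180 mm long lying on the bench; point in its handle.
Things that resemble listed ones, but are neither listed nor needed, are in the scene too. Of the things like the cup, leave any that is blue, green or pink; of the rest the larger one is meant.

How it is judged:
By the outcome, as a careful person would: the job done as asked, in the order asked, and still so for the second after the job is handed in, while the arm keeps its last pose, push and grip.
It also fails if it takes over 72 s, if anything falls off the work surface, if the arm or the gripper's body presses on something with over 40 N, if the wrist force passes 120 N, or if a joint passes its speed limit or range.

## Working session

There is one attempt and no reset: what is moved stays moved. The work goes in short steps, Python scripts to look and compute and a tool call to move; the robot and the scene stay as the last step left them, time stands still between calls to the robot, and variables do not carry over. Pictures are saved under pics/ and viewed, at most 10 in all, crops included, and the job is handed in when it is done.

Besides the shell and the picture viewer there is one more tool, called after "Call:" as name(argument=value, ...), one argument or row to a line, values as JSON. servo_tool: Moves the arm, as the interface text tells. Its arguments: {"type":"object","properties":{"commands":{"type":"array","items":{"type":"object","properties":{"translation":{"type":"array","items":{"type":"number"}},"turn":{"type":"number"}}}},"claw":{"type":"number"},"newtons":{"type":"number"}},"required":["commands"]}

```bash
mkdir -p pics; ls; python3 - <<'E'
from station import bot
import cv2,numpy as np
s=bot.observe();print(s['time'],s['eef_pos'],s['eef_rot'],s['grip_width'])
for n in ['scene','top']:
    p=bot.capture(n);cv2.imwrite(f'pics/{n}0.png',p['color'][...,::-1])
    print(n,p['K'].tolist(),p['R'].round(4).tolist(),p['t'].round(4).tolist())
    for k in ['cup','handle','panel','pointer','pointer_tip','tray','hinge']:
        try:
            print(k,[(d['bbox'],round(d['conf'],2)) for d in bot.recognise(p,k)])
        except Exception as e: print(k,e)
print(bot.observe()['time'])
E
```

```text
pics
0.0 [ 0.16182466 -0.62893013  0.30155806] [ 9.92078495e-01  1.25612735e-01 -1.86465469e-04 -1.29069729e-03] 0.09275715933616722
scene [[473.9160248587096, 0.0, 313.89637994011963], [0.0, 473.9160248587096, 205.5035735320253], [0.0, 0.0, 1.0]] [[0.1501, 0.9886, -0.015], [0.7927, -0.1294, -0.5957], [-0.5908, 0.0775, -0.8031]] [-0.03, -0.4125, 1.7646]
cup [([387.6, 186.1, 411.7, 213.0], 0.91), ([384.8, 152.0, 411.7, 178.4], 0.9), ([424.6, 185.8, 442.0, 211.1], 0.77), ([432.6, 137.6, 443.4, 153.9], 0.69)]
handle []
panel [([237.2, 191.8, 320.5, 247.9], 0.71)]
pointer [([293.5, 225.3, 321.2, 243.9], 0.53), ([427.1, 155.4, 446.6, 184.9], 0.27)]
pointer_tip [([293.4, 223.7, 324.9, 244.0], 0.5)]
tray [([237.3, 186.1, 370.6, 266.6], 0.8)]
hinge [([238.8, 184.4, 372.5, 265.1], 0.6)]
top [[431.0832320362798, 0.0, 312.0279822122284], [0.0, 431.0832320362798, 202.041789034869], [0.0, 0.0, 1.0]] [[0.0187, -0.9998, -0.0121], [-0.9854, -0.0164, -0.1692], [0.169, 0.0151, -0.9855]] [-0.0421, 0.586, 1.137]
cup [([198.7, 244.8, 226.1, 269.9], 0.96), ([213.7, 196.6, 238.6, 223.7], 0.87), ([157.5, 233.7, 189.4, 260.1], 0.82), ([181.3, 200.9, 199.3, 217.2], 0.71)]
handle [([319.4, 171.9, 400.9, 230.7], 0.74)]
panel [([319.7, 169.8, 398.1, 230.9], 0.72), ([266.1, 157.4, 401.5, 245.3], 0.2)]
pointer [([318.6, 157.1, 348.7, 166.7], 0.49), ([170.3, 149.6, 220.9, 186.6], 0.35)]
pointer_tip [([314.6, 154.9, 347.1, 168.8], 0.62), ([268.6, 157.4, 404.7, 245.4], 0.56)]
tray [([267.8, 155.6, 402.9, 244.8], 0.69)]
hinge [([273.3, 155.1, 400.4, 241.2], 0.96)]
0.8
```

```bash
python3 - <<'E'
import cv2
a=cv2.imread('pics/scene0.png')[100:300,180:480];b=cv2.imread('pics/top0.png')[120:300,140:420]
cv2.imwrite('pics/sc.png',cv2.resize(a,(800,533),interpolation=3));cv2.imwrite('pics/tc.png',cv2.resize(b,(800,514),interpolation=3))
E
```

```text
(no output)
```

View pics/sc.png

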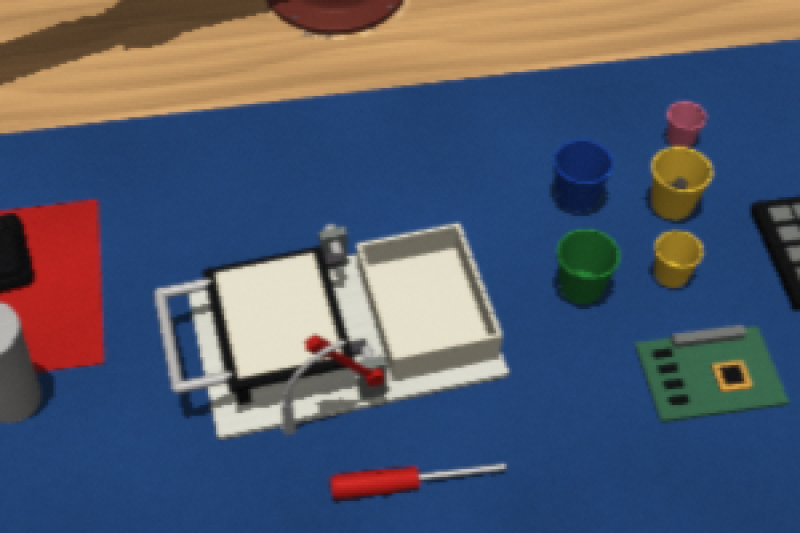

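View pics/tc.png

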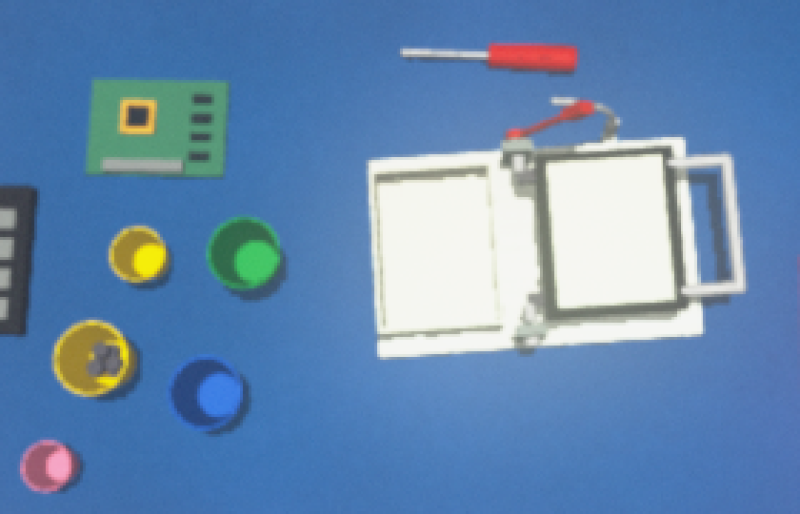

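The scene picture shows the fixture with the handle at left (crop 170,340) and the tray at right (430,300). The large yellow cup holding the cores is at crop (681,182), with a smaller yellow decoy at (678,258). The top picture agrees: cup at (94,358), handle bar at (740,224), pointer tip at (583,108).

```bash
cat > h.py <<'E'
import numpy as np
from scipy.optimize import least_squares
cam={'s':(473.916,313.896,205.504,[[0.1501,0.9886,-0.015],[0.7927,-0.1294,-0.5957],[-0.5908,0.0775,-0.8031]],[-0.03,-0.4125,1.7646]),
't':(431.083,312.028,202.042,[[0.0187,-0.9998,-0.0121],[-0.9854,-0.0164,-0.1692],[0.169,0.0151,-0.9855]],[-0.0421,0.586,1.137])}
def proj(c,X):
    f,cx,cy,R,t=cam[c];p=np.array(R)@X+np.array(t);return np.array([f*p[0]/p[2]+cx,f*p[1]/p[2]+cy])
crop=lambda c,u:(np.array(u)/2.6667+[180,100]) if c=='s' else (np.array(u)/2.857+[140,120])
def fix(p,m): c,s=np.cos(p[2]),np.sin(p[2]);return np.array([p[0]+c*m[0]-s*m[1],p[1]+s*m[0]+c*m[1],m[2]])
E
python3 - <<'E'
from h import *
obs=[('s',(358,240),(-.08,-.06,.054)),('s',(462,225),(-.08,.06,.054)),('s',(499,338),(.08,.06,.054)),
('s',(160,290),(-.068,-.285,.066)),('s',(178,387),(.068,-.285,.066)),('s',(206,271),(-.08,-.235,.065)),('s',(236,378),(.08,-.235,.065)),
('t',(537,150),(.08,-.1,.065)),('t',(672,147),(.08,-.235,.065)),('t',(688,310),(-.08,-.235,.065)),('t',(547,320),(-.08,-.1,.065)),
('t',(735,155),(.068,-.285,.066)),('t',(745,293),(-.068,-.285,.066))]
f=lambda p:np.concatenate([proj(c,fix(p,m))-crop(c,u) for c,u,m in obs])
r=least_squares(f,[.6,0,0],loss='soft_l1');print(r.x,f(r.x).reshape(-1,2).round(1).tolist())
P=r.x
for n,m in dict(tray=(0,0,.014),wall=(0,.06,.054),hinge=(0,-.085,.06),handle=(0,-.285,.06)).items(): print(n,fix(P,m).round(4))
# cup mouth centre
o=[('s',(681,172)),('t',(94,358))]
for sel in (o,o[:1],o[1:]):
    g=lambda q:np.concatenate([proj(c,np.array([q[0],q[1],.065]))-crop(c,u) for c,u in sel])
    q=least_squares(g,[.6,.3]);print('cup',q.x,q.fun.round(1))
# pointer tip
for c,u in (('s',(314,343)),('t',(583,108))):
    g=lambda a:(proj(c,fix(P,(.1,-.085-.105*np.cos(a[0]),.06+.105*np.sin(a[0]))))-crop(c,u))
    a=least_squares(g,[.8]);print('ptr',a.x,a.fun)
E
```

```text
[0.5760173  0.02198826 0.07842159] [[-0.1, 1.6], [-0.5, -0.2], [1.1, -0.1], [-0.3, -2.1], [-0.3, 0.3], [-1.2, -1.2], [-3.3, 3.9], [-1.0, 1.2], [0.8, -0.7], [0.3, 0.2], [-0.6, -0.3], [-2.6, -0.5], [-1.4, 0.5]]
tray [0.576 0.022 0.014]
wall [0.5713 0.0818 0.054 ]
hinge [ 0.5827 -0.0628  0.06  ]
handle [ 0.5983 -0.2621  0.06  ]
cup [0.46180676 0.33978729] [-0.5 -0.7 -0.3 -0.6]
cup [0.46497293 0.34033761] [0. 0.]
cup [0.46016304 0.33881396] [0. 0.]
ptr [0.96582776] [-0.08783887 -0.14315682]
ptr [0.97887733] [ 0.02083234 -0.16483015]
```

Call:
servo_tool(
  commands=[
    {"translation": [0.0327,-0.0237,0]},
    {"translation": [0.0327,-0.0237,0]},
    {"translation": [0.0327,-0.0237,0]},
    {"translation": [0.0327,-0.0237,0]},
    {"translation": [0.0327,-0.0237,0]},
    {"translation": [0.0327,-0.0237,0]},
    {"translation": [0.0327,-0.0237,0]},
    {"translation": [0.0327,-0.0237,0]},
    {"translation": [0.0327,-0.0237,0]},
  ],
  claw=1,
)

```text
validation failed for argument at $.co...
```

Call:
servo_tool(
  commands=[
    {"translation": [0.0327,-0.0237,0]},
    {"translation": [0.0327,-0.0237,0]},
    {"translation": [0.0327,-0.0237,0]},
    {"translation": [0.0327,-0.0237,0]},
    {"translation": [0.0327,-0.0237,0]},
    {"translation": [0.0327,-0.0237,0]},
    {"translation": [0.0327,-0.0237,0]},
    {"translation": [0.0327,-0.0237,0]},
  ],
)

```text
validation failed for argument at $.co...
```

Call:
servo_tool(
  commands=[
    {"translation": [0,0,0],"turn": -7.1},
    {"translation": [0,0,0],"turn": -7.1},
    {"translation": [0,0,0],"turn": -7.1},
    {"translation": [0,0,0],"turn": -7.1},
    {"translation": [0,0,0],"turn": -7.1},
    {"translation": [0,0,0],"turn": -7.1},
    {"translation": [0,0,0],"turn": -7.1},
    {"translation": [0,0,0],"turn": -7.1},
    {"translation": [0,0,0],"turn": -7.1},
    {"translation": [0,0,0],"turn": -7.1},
  ],
)

```text
time: 1.63
eef_pos: [0.1618, -0.6295, 0.3028]
eef_rot: [0.733, 0.68, -0.0, -0.0]
ft_force: [0.4, -0.2, -0.2]
grip_width: 0.0928
grasp_force: 0.0
```

Call:
servo_tool(
  commands=[
    {"translation": [0,0,0],"turn": -7.1},
    {"translation": [0,0,0],"turn": -7.1},
    {"translation": [0,0,0],"turn": -7.1},
    {"translation": [0,0,0],"turn": -7.1},
    {"translation": [0,0,0]},
  ],
)

```text
validation failed for argument at $.co...
```

Call:
servo_tool(
  commands=[
    {"translation": [0.033,0.0234,0],"turn": 0},
    {"translation": [0.033,0.0234,0],"turn": 0},
    {"translation": [0.033,0.0234,0],"turn": 0},
    {"translation": [0.033,0.0234,0],"turn": 0},
    {"translation": [0.033,0.0234,0],"turn": 0},
    {"translation": [0.033,0.0234,0],"turn": 0},
    {"translation": [0.033,0.0234,0],"turn": 0},
    {"translation": [0.033,0.0234,0],"turn": 0},
    {"translation": [0.033,0.0234,0],"turn": 0},
  ],
  claw=1,
)

```text
time: 2.38
eef_pos: [0.3965, -0.3488, 0.3031]
eef_rot: [0.735, 0.678, -0.0, 0.0]
ft_force: [0.2, -0.4, -0.1]
grip_width: 0.0929
grasp_force: 0.0
```

Call:
servo_tool(
  commands=[
    {"translation": [0.033,0.0234,0],"turn": 0},
    {"translation": [0.033,0.0234,0],"turn": 0},
    {"translation": [0.033,0.0234,0],"turn": 0},
    {"translation": [0.033,0.0234,0],"turn": 0},
    {"translation": [0.033,0.0234,0],"turn": 0},
    {"translation": [0.033,0.0234,0],"turn": 0},
    {"translation": [0.033,0.0234,0],"turn": 0},
    {"translation": [0.033,0.0234,0],"turn": 0},
  ],
)

```text
time: 3.05
eef_pos: [0.6043, -0.1005, 0.303]
eef_rot: [0.735, 0.678, 0.0, 0.0]
ft_force: [1.4, -1.0, -0.3]
grip_width: 0.093
grasp_force: 0.0
```

Call:
servo_tool(
  commands=[
    {"translation": [0,0,0],"turn": -7.1},
    {"translation": [0,0,0],"turn": -7.1},
    {"translation": [0,0,0],"turn": -7.1},
    {"translation": [0,0,0],"turn": -7.1},
    {"translation": [0,0,0],"turn": 0},
  ],
)

```text
time: 3.47
eef_pos: [0.6032, -0.1023, 0.3025]
eef_rot: [0.545, 0.838, 0.0, -0.0]
ft_force: [0.3, 0.1, 1.7]
grip_width: 0.0932
grasp_force: 0.0
```

Call:
servo_tool(
  commands=[
    {"translation": [0.0384,0.0042,0],"turn": 0},
    {"translation": [0.0384,0.0042,0],"turn": 0},
    {"translation": [0.0384,0.0042,0],"turn": 0},
    {"translation": [0.0384,0.0042,0],"turn": 0},
    {"translation": [0.0384,0.0042,0],"turn": 0},
    {"translation": [0.0384,0.0042,0],"turn": 0},
    {"translation": [0.0384,0.0042,0],"turn": 0},
    {"translation": [0.0384,0.0042,0],"turn": 0},
    {"translation": [0.0384,0.0042,0],"turn": 0},
  ],
)

```text
time: 4.22
eef_pos: [0.4975, 0.2309, 0.3032]
eef_rot: [0.548, 0.837, 0.0, 0.0]
ft_force: [0.5, -0.9, 0.2]
grip_width: 0.0929
grasp_force: 0.0
```

Call:
servo_tool(
  commands=[
    {"translation": [0.0384,0.0042,0],"turn": 0},
    {"translation": [0.0384,0.0042,0],"turn": 0},
    {"translation": [0.0384,0.0042,0],"turn": 0},
    {"translation": [0,0,0.03],"turn": 0},
    {"translation": [0,0,0.04],"turn": 0},
    {"translation": [0,0,0.02],"turn": 0},
    {"translation": [0,0,0],"turn": 0},
  ],
)

```text
time: 4.8
eef_pos: [0.4614, 0.3378, 0.2083]
eef_rot: [0.547, 0.837, -0.005, -0.001]
ft_force: [-0.5, -0.7, -0.1]
grip_width: 0.093
grasp_force: 0.0
```

```bash
python3 - <<'E'
from station import bot
import cv2
s=bot.observe();print(s['time'],s['eef_pos'],s['eef_rot'],s['q'])
p=bot.capture('scene');cv2.imwrite('pics/s1.png',cv2.resize(p['color'][80:230,340:540,::-1],(800,600),interpolation=3))
E
```

```text
4.8 [0.46139368 0.33778036 0.20827091] [ 0.54699553  0.83712045 -0.00488799 -0.00116595] [-0.35855249  0.65180062 -0.50098176  1.74970021  0.39701263  0.85288139
 -0.62807024]
```

View pics/s1.png

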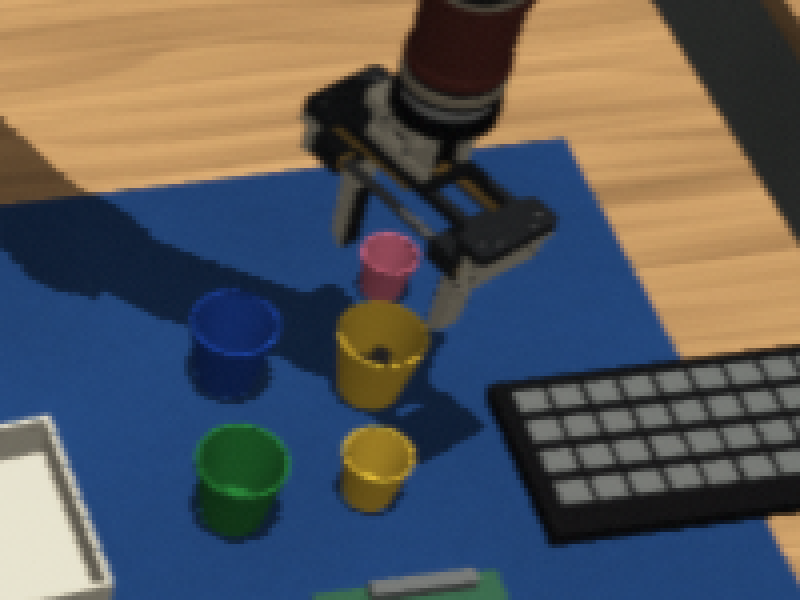

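The gripper stands above the big yellow cup, with its fingertips at crop (345,235) and (440,315) and the rim at (382,335), and the line of closing stays clear of the other cups. I'll descend and grip at the rim.

Call:
servo_tool(
  commands=[
    {"translation": [0,0,0.03],"turn": 0},
    {"translation": [0,0,0.03],"turn": 0},
    {"translation": [0,0,0.02],"turn": 0},
    {"translation": [0,0,0],"turn": 0},
  ],
)

```text
time: 5.18
eef_pos: [0.4628, 0.3388, 0.1311]
eef_rot: [0.547, 0.837, -0.002, -0.0]
ft_force: [-0.1, -0.4, 0.2]
grip_width: 0.0931
grasp_force: 0.0
```

Call:
servo_tool(
  commands=[
    {"translation": [0,0,0],"turn": 0},
    {"translation": [0,0,0],"turn": 0},
    {"translation": [0,0,0],"turn": 0},
    {"translation": [0,0,0],"turn": 0},
    {"translation": [0,0,0],"turn": 0},
    {"translation": [0,0,0],"turn": 0},
    {"translation": [0,0,0],"turn": 0},
    {"translation": [0,0,0],"turn": 0},
  ],
  claw=-1,
  newtons=10,
)

```text
time: 5.85
eef_pos: [0.4633, 0.3405, 0.1344]
eef_rot: [0.546, 0.838, 0.001, 0.0]
ft_force: [-1.3, -0.5, 6.1]
grip_width: 0.0681
grasp_force: 9.9
```

Call:
servo_tool(
  commands=[
    {"translation": [0,0,-0.01],"turn": 0},
    {"translation": [0,0,-0.03],"turn": 0},
    {"translation": [0,0,-0.03],"turn": 0},
    {"translation": [0,0,-0.03],"turn": 0},
    {"translation": [0,0,0],"turn": 0},
  ],
)

```text
time: 6.27
eef_pos: [0.4651, 0.3424, 0.2393]
eef_rot: [0.546, 0.838, 0.006, 0.002]
ft_force: [0.4, 0.8, -1.6]
grip_width: 0.0685
grasp_force: 9.9
```

```bash
python3 - <<'E'
from station import bot
import cv2
s=bot.observe();print(s['time'],s['eef_pos'],s['eef_rot'],s['q'])
p=bot.capture('scene');cv2.imwrite('pics/s2.png',cv2.resize(p['color'][80:230,340:540,::-1],(800,600),interpolation=3))
E
```

```text
6.2667 [0.46505718 0.34244624 0.23932452] [0.5459841  0.83777159 0.00611125 0.00166739] [-0.3451377   0.61558304 -0.52417988  1.71685315  0.37936603  0.89831811
 -0.61009296]
```

View pics/s2.png

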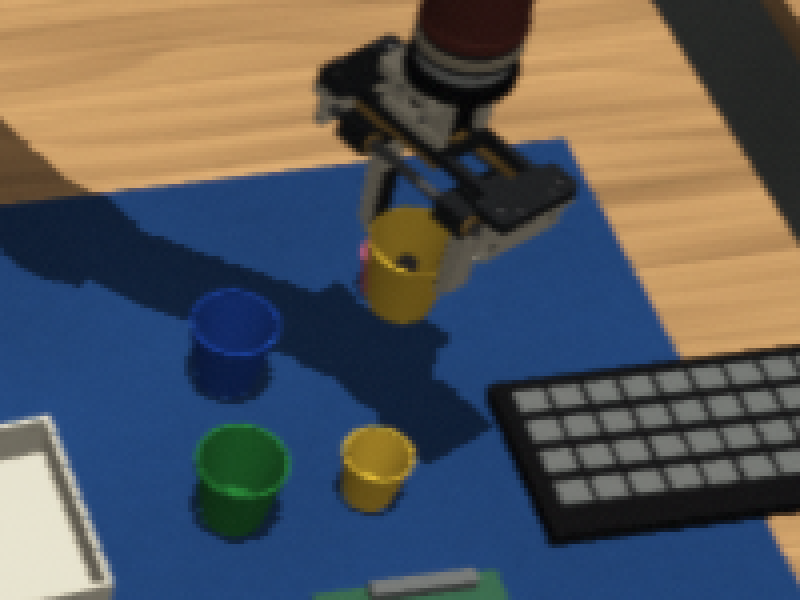

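Call:
servo_tool(
  commands=[
    {"translation": [-0.0246,0.0005,0],"turn": 0},
    {"translation": [-0.0246,0.0005,0],"turn": 0},
    {"translation": [-0.0246,0.0005,0],"turn": 0},
    {"translation": [-0.0246,0.0005,0],"turn": 0},
    {"translation": [-0.0246,0.0005,0],"turn": 0},
    {"translation": [-0.0246,0.0005,0],"turn": 0},
    {"translation": [-0.0246,0.0005,0],"turn": 0},
    {"translation": [-0.0246,0.0005,0],"turn": 0},
    {"translation": [-0.0246,0.0005,0],"turn": 0},
    {"translation": [-0.0246,0.0005,0],"turn": 0},
  ],
)

```text
time: 7.15
eef_pos: [0.5668, 0.1152, 0.2315]
eef_rot: [0.546, 0.838, -0.001, -0.001]
ft_force: [1.3, -0.2, -1.6]
grip_width: 0.0682
grasp_force: 9.9
```

Call:
servo_tool(
  commands=[
    {"translation": [0,0,0],"turn": 4.8},
    {"translation": [0,0,0],"turn": 4.8},
    {"translation": [0,0,0],"turn": 4.8},
    {"translation": [0,0,0],"turn": 4.9},
    {"translation": [0,0,0],"turn": 0},
    {"translation": [0,0,0],"turn": 0},
  ],
)

```text
time: 7.65
eef_pos: [0.5665, 0.1167, 0.2319]
eef_rot: [0.678, 0.735, -0.001, -0.0]
ft_force: [1.1, 0.6, -2.1]
grip_width: 0.0682
grasp_force: 10.0
```

Call:
servo_tool(
  commands=[
    {"translation": [0,0,0.02],"turn": 0},
    {"translation": [0,0,0.02],"turn": 0},
    {"translation": [0,0,0.017],"turn": 0},
    {"translation": [0,0,0],"turn": 0},
    {"translation": [0,0,0],"turn": 0},
  ],
)

```text
time: 8.07
eef_pos: [0.5665, 0.1167, 0.1748]
eef_rot: [0.678, 0.735, -0.001, -0.001]
ft_force: [0.6, -0.2, -1.6]
grip_width: 0.0681
grasp_force: 10.0
```

Call:
servo_tool(
  commands=[
    {"translation": [-0.0045,0,0],"turn": 0},
    {"translation": [-0.0045,0,0],"turn": 0},
    {"translation": [-0.007,0,-0.0025],"turn": 0},
    {"translation": [-0.007,0,-0.0025],"turn": 0},
    {"translation": [-0.0075,0,-0.0005],"turn": 0},
    {"translation": [-0.0075,0,-0.0005],"turn": 0},
    {"translation": [-0.005,0,0.001],"turn": 0},
    {"translation": [-0.005,0,0.001],"turn": 0},
    {"translation": [-0.005,0,0.001],"turn": 0},
    {"translation": [0,0,0],"turn": 0},
  ],
)

```text
time: 8.9
eef_pos: [0.5717, 0.0625, 0.1786]
eef_rot: [0.679, 0.734, -0.0, 0.0]
ft_force: [0.8, 1.2, 0.7]
grip_width: 0.0679
grasp_force: 10.0
```

```bash
python3 - <<'E'
from station import bot
import cv2,numpy as np
s=bot.observe();print(s['time'],s['eef_pos'],s['ft_force'])
p=bot.capture('scene');q=bot.capture('top')
a=cv2.resize(p['color'][130:280,230:430,::-1],(800,600),interpolation=3);b=cv2.resize(q['color'][120:270,200:400,::-1],(800,600),interpolation=3)
cv2.imwrite('pics/s3.png',cv2.resize(np.hstack([a,b]),(800,300)))
E
```

```text
8.9 [0.57170175 0.06254265 0.178602  ] [0.80850795 1.17281123 0.67258097]
```

View pics/s3.png

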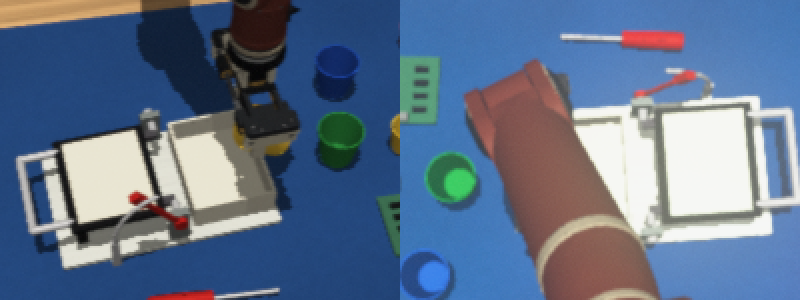

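The scene view shows the cup tilting over the tray's +y wall, with its mouth toward the tray at (240,135). The wrist feels a small push of about 1 N. I'll carry on along the tilt arc.

Call:
servo_tool(
  commands=[
    {"translation": [-0.007,0,0.003],"turn": 0},
    {"translation": [-0.007,0,0.003],"turn": 0},
    {"translation": [-0.0055,0,0.005],"turn": 0},
    {"translation": [-0.0055,0,0.005],"turn": 0},
    {"translation": [-0.0045,0,0.0065],"turn": 0},
    {"translation": [-0.0045,0,0.0065],"turn": 0},
    {"translation": [-0.0025,0,0.007],"turn": 0},
    {"translation": [-0.0025,0,0.007],"turn": 0},
    {"translation": [0,0,0],"turn": 0},
  ],
)

```text
time: 9.75
eef_pos: [0.5737, 0.0234, 0.134]
eef_rot: [0.679, 0.734, -0.002, -0.0]
ft_force: [0.8, -2.9, 1.1]
grip_width: 0.065
grasp_force: 10.4
```

Call:
servo_tool(
  commands=[
    {"translation": [-0.0005,0,0.005],"turn": 0},
    {"translation": [-0.0005,0,0.005],"turn": 0},
    {"translation": [0,0,0.004],"turn": 0},
    {"translation": [0,0,0],"turn": 0},
    {"translation": [0,0,0],"turn": 0},
    {"translation": [0,0,0],"turn": 0},
  ],
)

```text
time: 10.25
eef_pos: [0.5739, 0.0249, 0.1217]
eef_rot: [0.678, 0.735, -0.0, -0.001]
ft_force: [-1.0, -1.9, 0.8]
grip_width: 0.0183
grasp_force: 8.3
```

```bash
python3 - <<'E'
from station import bot
import cv2,numpy as np
s=bot.observe();print(s['time'],s['eef_pos'],s['ft_force'])
p=bot.capture('scene')
for n in ['core0_center','cup_mid']: print(n,[([int(v) for v in d['bbox']],round(d['conf'],2)) for d in bot.recognise(p,n)])
cv2.imwrite('pics/s4.png',cv2.resize(p['color'][140:260,250:410,::-1],(800,600),interpolation=3))
E
```

```text
10.25 [0.5738736  0.0249052  0.12168706] [-1.02156405 -1.9407763   0.76478452]
core0_center []
cup_mid [([383, 150, 411, 180], 0.86), ([424, 187, 439, 208], 0.67), ([388, 184, 412, 213], 0.67), ([433, 139, 444, 155], 0.54), ([352, 182, 365, 199], 0.47)]
```

View pics/s4.png

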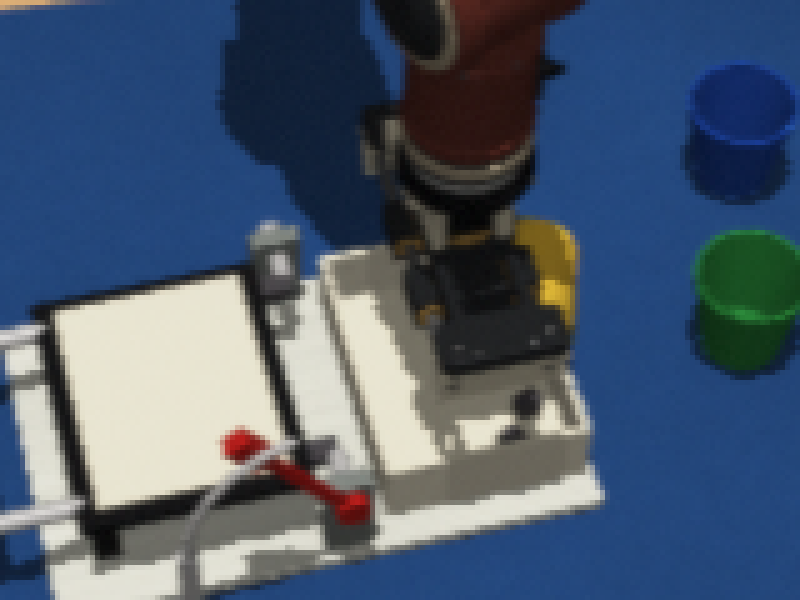

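The cup slipped out of the pads at the end of the tilt. It now lies mouth-down over the wall at crop (550,270), and cores show in the tray at (525,400) and (510,435). I'll open, raise and look.

Call:
servo_tool(
  commands=[
    {"translation": [0,0,0],"turn": 0},
    {"translation": [0,0,0],"turn": 0},
    {"translation": [0,0,-0.02],"turn": 0},
    {"translation": [0,0,-0.03],"turn": 0},
    {"translation": [0,0,-0.04],"turn": 0},
    {"translation": [-0.02,0,-0.035],"turn": 0},
    {"translation": [-0.03,0,-0.025],"turn": 0},
    {"translation": [-0.04,0,0],"turn": 0},
    {"translation": [-0.04,0,0],"turn": 0},
    {"translation": [-0.04,0,0],"turn": 0},
  ],
  claw=-0.3,
)

```text
time: 11.23
eef_pos: [0.5885, -0.1459, 0.2731]
eef_rot: [0.678, 0.735, 0.001, 0.001]
ft_force: [0.8, 0.3, -0.4]
grip_width: 0.0328
grasp_force: 0.0
```

```bash
python3 - <<'E'
from station import bot
import cv2,numpy as np
s=bot.observe();print(s['time'],s['eef_pos'],s['ft_force'])
p=bot.capture('scene');q=bot.capture('top')
a=cv2.resize(p['color'][140:260,290:410,::-1],(600,600),interpolation=3);b=cv2.resize(q['color'][140:260,190:310,::-1],(600,600),interpolation=3)
cv2.imwrite('pics/s5.png',cv2.resize(np.hstack([a,b]),(800,400)))
E
```

```text
11.2333 [ 0.58847066 -0.14585346  0.27306919] [ 0.79641265  0.25599623 -0.42625559]
```

View pics/s5.png

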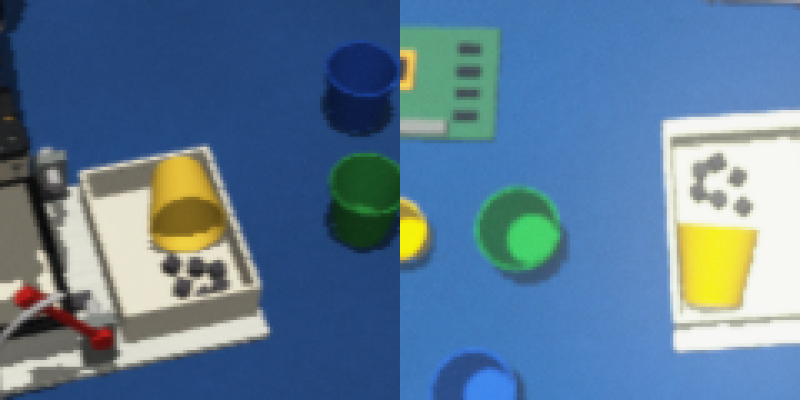

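The two views show all six cores in the tray: right panel (697,165), (716,160), (737,176), (699,186), (717,199) and (742,206). The cup lies on its side in the tray, mouth toward +x at (717,226) and foot at (714,307). I'll fit its pose and then fetch it.

```bash
python3 - <<'E'
from h import *
P=[.57602,.02199,.07842]
cs=lambda u:np.array(u)/3.3333+[290,140]
ct=lambda u:(np.array(u)-[400,0])/3.3333+[190,140]
for c in 'st': f,cx,cy,R,t=cam[c];print('cam',c,(-np.array(R).T@np.array(t)).round(2))
T=np.linspace(0,2*np.pi,120)
def outline(q,c):
    d=np.array([np.cos(q[2]),np.sin(q[2]),0]);n=np.array([-d[1],d[0],0]);
    tl=np.radians(9.6);a=d*np.cos(tl)+np.array([0,0,np.sin(tl)]);b=np.cross(n,a)
    M=np.array([q[0],q[1],.014+.035*np.cos(tl)]);Fo=M-a*.065
    rim=[proj(c,M+.035*(np.cos(t)*n+np.sin(t)*b)) for t in T];ft=[proj(c,Fo+.024*(np.cos(t)*n+np.sin(t)*b)) for t in T]
    return np.array(rim),np.array(ft)
def res(q):
    r,f=outline(q,'t');R,F=outline(q,'s')
    m=lambda a:np.array([a[:,0].min(),a[:,0].max()])
    o=[m(r)-[ct((678,0))[0],ct((757,0))[0]], m(f)-[ct((686,0))[0],ct((742,0))[0]],
       [max(r[:,1].max(),f[:,1].max())-ct((0,308))[1], r[:,1].min()-ct((0,224))[1]],
       m(R)-[cs((150,0))[0],cs((228,0))[0]],[R[:,1].min()-cs((0,198))[1],R[:,1].max()-cs((0,251))[1]]]
    return np.concatenate([np.ravel(v) for v in o])
r=least_squares(res,[.57,.06,.07],loss='soft_l1');print(r.x,res(r.x).round(1))
c,s=np.cos(P[2]),np.sin(P[2]);d=r.x[:2]-P[:2];print('fixture coords rim',c*d[0]+s*d[1],-s*d[0]+c*d[1],'rel yaw',r.x[2]-P[2])
from station import bot
print(bot.observe()['eef_pos'],bot.observe()['q'])
E
```

```text
cam s [ 1.37 -0.16  1.17]
cam t [ 0.39 -0.05  1.22]
[ 0.5697104   0.04174085 -0.02945982] [-0.9  0.8 -0.4  0.3 -0.3 -0.  -0.2 -0.  -1.1  0.3]
fixture coords rim -0.0047429338309986 0.020184445249245998 rel yaw -0.10787982163239013
[ 0.58753438 -0.15506193  0.27119646] [ 0.49861998  0.61513578 -0.46463581  1.5867938   0.3166974   1.01342125
  0.00394731]
```

Call:
servo_tool(
  commands=[
    {"translation": [0,0,0],"turn": -7},
    {"translation": [0,0,0],"turn": -7},
    {"translation": [0,0,0],"turn": -7},
    {"translation": [0,0,0],"turn": -7},
    {"translation": [0,0,0],"turn": -7},
    {"translation": [0,0,0],"turn": -7},
    {"translation": [0,0,0],"turn": -7},
    {"translation": [0,0,0],"turn": -7},
    {"translation": [0,0,0],"turn": -7},
    {"translation": [0,0,0],"turn": -7},
  ],
  claw=1,
)

```text
time: 12.17
eef_pos: [0.5882, -0.1438, 0.272]
eef_rot: [0.131, 0.991, 0.001, 0.0]
ft_force: [0.1, 0.5, 0.2]
grip_width: 0.0919
grasp_force: 0.0
```

Call:
servo_tool(
  commands=[
    {"translation": [0,0,0],"turn": -7},
    {"translation": [0,0,0],"turn": -6.7},
    {"translation": [0.0054,0.0327,0],"turn": 0},
    {"translation": [0.0054,0.0327,0],"turn": 0},
    {"translation": [0.0054,0.0327,0],"turn": 0},
    {"translation": [0.0054,0.0327,0],"turn": 0},
    {"translation": [0.0054,0.0327,0],"turn": 0},
    {"translation": [0.0054,0.0327,0],"turn": 0},
    {"translation": [0,0,0],"turn": 0},
    {"translation": [0,0,0],"turn": 0},
  ],
)

```text
time: 13.0
eef_pos: [0.5609, 0.0558, 0.2725]
eef_rot: [0.012, 1.0, 0.001, 0.001]
ft_force: [0.7, -1.0, -0.3]
grip_width: 0.0929
grasp_force: 0.0
```

Call:
servo_tool(
  commands=[
    {"translation": [0,-0.0138,0],"turn": 0},
    {"translation": [0,0,0.03],"turn": 0},
    {"translation": [0,0,0.035],"turn": 0},
    {"translation": [0,0,0.03],"turn": 0},
    {"translation": [0,0,0.02],"turn": 0},
    {"translation": [0,0,0.014],"turn": 0},
    {"translation": [0,0,0],"turn": 0},
    {"translation": [0,0,0],"turn": 0},
  ],
)

```text
time: 13.67
eef_pos: [0.5612, 0.0372, 0.1423]
eef_rot: [0.016, 1.0, -0.0, -0.001]
ft_force: [-0.7, -0.0, 0.8]
grip_width: 0.0927
grasp_force: 0.0
```

Call:
servo_tool(
  commands=[
    {"translation": [0,0.004,0.001],"turn": 0},
    {"translation": [0,0,0],"turn": 0},
    {"translation": [0,0,0],"turn": 0},
    {"translation": [0,0,0],"turn": 0},
    {"translation": [0,0,0],"turn": 0},
    {"translation": [0,0,0],"turn": 0},
    {"translation": [0,0,0],"turn": 0},
    {"translation": [0,0,0],"turn": 0},
  ],
  claw=-1,
  newtons=8,
)

```text
time: 14.33
eef_pos: [0.5616, 0.0421, 0.1421]
eef_rot: [0.016, 1.0, 0.0, 0.001]
ft_force: [0.6, -0.0, 1.4]
grip_width: 0.0645
grasp_force: 7.2
```

Call:
servo_tool(
  commands=[
    {"translation": [0,0,-0.005],"turn": 0},
    {"translation": [0,0,-0.01],"turn": 0},
    {"translation": [0,0,-0.015],"turn": 0},
    {"translation": [0,0,0],"turn": 0},
  ],
)

```text
time: 14.67
eef_pos: [0.5628, 0.0425, 0.1749]
eef_rot: [0.015, 1.0, 0.0, 0.003]
ft_force: [1.2, -2.2, 7.2]
grip_width: 0.041
grasp_force: 9.5
```

Call:
servo_tool(
  commands=[
    {"translation": [0,0,0],"turn": 0},
    {"translation": [0,0,0],"turn": 0},
    {"translation": [0,0,-0.03],"turn": 0},
    {"translation": [0,-0.03,-0.03],"turn": 0},
    {"translation": [0,-0.04,0],"turn": 0},
    {"translation": [0,-0.04,0],"turn": 0},
    {"translation": [0,-0.04,0],"turn": 0},
    {"translation": [0,-0.04,0],"turn": 0},
    {"translation": [0,0,0],"turn": 0},
  ],
  claw=0.6,
)

```text
time: 15.42
eef_pos: [0.5538, -0.1588, 0.2291]
eef_rot: [0.023, 1.0, -0.003, -0.002]
ft_force: [-0.2, -0.3, -0.8]
grip_width: 0.0748
grasp_force: 0.0
```

```bash
python3 - <<'E'
from station import bot
import cv2,numpy as np
s=bot.observe();print(s['time'],s['eef_pos'],s['eef_rot'])
p=bot.capture('scene');q=bot.capture('top')
a=cv2.resize(p['color'][150:250,300:400,::-1],(500,500),interpolation=3);b=cv2.resize(q['color'][155:255,240:340,::-1],(500,500),interpolation=3)
cv2.imwrite('pics/s6.png',cv2.resize(np.hstack([a,b]),(800,400)))
E
```

```text
15.4167 [ 0.55382041 -0.15880061  0.22909463] [ 0.02333852  0.99971947 -0.00349877 -0.00201573]
```

View pics/s6.png

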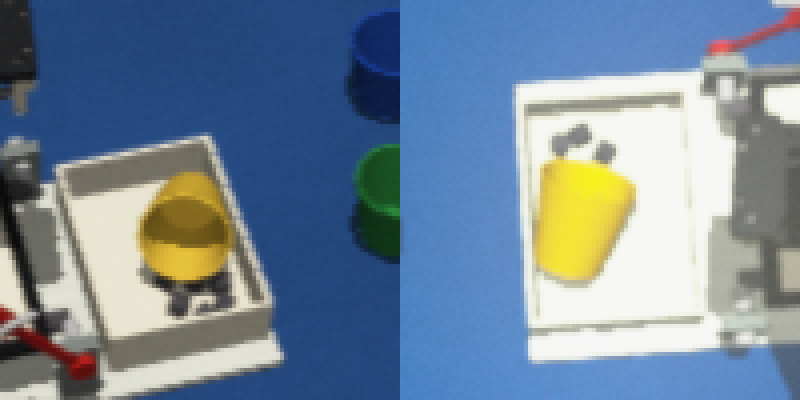

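The scene panel shows the cup's mouth ellipse centred at (186,238), resting partly on the cores at (200,290). The top panel shows the foot near (563,268) and the mouth near (590,172), so there is now free space behind the foot. I'll fit the pose and grip the cup lengthwise: foot outside, lip inside.

```bash
cat > cupfit.py <<'E'
from h import *
P=[.57602,.02199,.07842]
cs=lambda u:np.array(u)/4+[300,150]
ct=lambda u:(np.array(u)-[400,0])/4+[240,155]
T=np.linspace(0,2*np.pi,90)
def outline(q,c):
    x,y,h,al=q
    d=np.array([np.cos(h),np.sin(h),0]);n=np.array([-d[1],d[0],0]);a=d*np.cos(al)+np.array([0,0,np.sin(al)]);b=np.cross(a,n);b=b*np.sign(b[2])
    Fo=np.array([x,y,.014+.024*np.cos(al)]);M=Fo+a*.065
    return tuple(np.array([proj(c,C+r*(np.cos(t)*n+np.sin(t)*b)) for t in T]) for C,r in((M,.035),(Fo,.024)))+(M,M+.035*b,M-.035*b,Fo+.024*b,Fo)
m=lambda a,k:np.array([a[:,k].min(),a[:,k].max()])
def res(q):
    r,f=outline(q,'t')[:2];R,F=outline(q,'s')[:2];A=np.vstack([r,f])
    return np.concatenate([m(A,0)-[ct((536,0))[0],ct((636,0))[0]],m(A,1)-[ct((0,158))[1],ct((0,281))[1]],
     m(R,0)-[cs((138,0))[0],cs((233,0))[0]],m(R,1)-[cs((0,195))[1],cs((0,281))[1]],
     [F[:,1].min()-cs((0,172))[1]]])
r=least_squares(res,[.51,.04,-.2,.3],loss='soft_l1')
print(r.x,res(r.x).round(1))
for n,v in zip(['rimC','liptop','lipbot','foottop','footC'],outline(r.x,'s')[2:]): print(n,v.round(4))
E
python3 cupfit.py
```

```text
[ 0.53407149  0.04926611 -0.21832789  0.48266951] [-0.1  0.4  0.2 -0.5 -0.1  0.4 -0.2  0.1 -0.3]
rimC [0.5903 0.0368 0.0654]
liptop [0.5744 0.0403 0.0964]
lipbot [0.6061 0.0333 0.0344]
foottop [0.5232 0.0517 0.0565]
footC [0.5341 0.0493 0.0353]
```

Call:
servo_tool(
  commands=[
    {"translation": [0,0,0],"turn": 7.13},
    {"translation": [0,0,0],"turn": 7.13},
    {"translation": [0,0,0],"turn": 7.13},
    {"translation": [0,0,0],"turn": 7.13},
    {"translation": [0,0,0],"turn": 7.13},
    {"translation": [0,0,0],"turn": 7.13},
    {"translation": [0,0,0],"turn": 7.13},
    {"translation": [0,0,0],"turn": 7.13},
    {"translation": [0,0,0],"turn": 7.13},
    {"translation": [0,0,0],"turn": 7.13},
  ],
  claw=0.37,
)

```text
time: 16.35
eef_pos: [0.5554, -0.1441, 0.2311]
eef_rot: [0.596, 0.803, 0.001, -0.001]
ft_force: [-0.5, -0.0, 0.4]
grip_width: 0.0638
grasp_force: 0.0
```

Call:
servo_tool(
  commands=[
    {"translation": [0,0,0],"turn": 7.13},
    {"translation": [0,0,0],"turn": 7.13},
    {"translation": [0,0,0],"turn": 7.13},
    {"translation": [0,0,0],"turn": 7.13},
    {"translation": [0,0,0],"turn": 0},
    {"translation": [0,0,0],"turn": 0},
  ],
)

```text
time: 16.85
eef_pos: [0.5554, -0.1449, 0.2312]
eef_rot: [0.773, 0.635, 0.0, -0.001]
ft_force: [0.0, -0.1, 0.6]
grip_width: 0.0638
grasp_force: 0.0
```

Call:
servo_tool(
  commands=[
    {"translation": [0.0332,-0.0078,0],"turn": 0},
    {"translation": [0.0332,-0.0078,0],"turn": 0},
    {"translation": [0.0332,-0.0078,0],"turn": 0},
    {"translation": [0.0332,-0.0078,0],"turn": 0},
    {"translation": [0.0332,-0.0078,0],"turn": 0},
    {"translation": [0.0332,-0.0078,0],"turn": 0},
    {"translation": [0,0,0],"turn": 0},
    {"translation": [0,0,0],"turn": 0},
    {"translation": [0,0,0],"turn": 0},
  ],
)

```text
time: 17.6
eef_pos: [0.5493, 0.0571, 0.231]
eef_rot: [0.774, 0.633, -0.0, 0.0]
ft_force: [-0.1, -1.4, 0.8]
grip_width: 0.0637
grasp_force: 0.0
```

Call:
servo_tool(
  commands=[
    {"translation": [-0.0106,0.0039,0.02],"turn": 0},
    {"translation": [0,0,0.03],"turn": 0},
    {"translation": [0,0,0],"turn": 0},
    {"translation": [0,0,0],"turn": 0},
  ],
)

```text
time: 17.93
eef_pos: [0.5504, 0.0443, 0.1802]
eef_rot: [0.775, 0.631, -0.002, -0.001]
ft_force: [-0.1, -0.0, -1.1]
grip_width: 0.0639
grasp_force: 0.0
```

Call:
servo_tool(
  commands=[
    {"translation": [0,0.001,0.015],"turn": 0},
    {"translation": [0,0,0.015],"turn": 0},
    {"translation": [0,0,0.01],"turn": 0},
    {"translation": [0,0,0.005],"turn": 0},
    {"translation": [0,0,0.005],"turn": 0},
    {"translation": [0,0,0],"turn": 0},
  ],
)

```text
time: 18.43
eef_pos: [0.5522, 0.0458, 0.1312]
eef_rot: [0.775, 0.632, -0.0, -0.0]
ft_force: [-0.4, 0.7, 0.1]
grip_width: 0.0637
grasp_force: 0.0
```

No contact on the way down. Closing gently.

Call:
servo_tool(
  commands=[
    {"translation": [0,0,0],"turn": 0},
    {"translation": [0,0,0],"turn": 0},
    {"translation": [0,0,0],"turn": 0},
    {"translation": [0,0,0],"turn": 0},
    {"translation": [0,0,0],"turn": 0},
    {"translation": [0,0,0],"turn": 0},
    {"translation": [0,0,0],"turn": 0},
    {"translation": [0,0,0],"turn": 0},
  ],
  claw=-1,
  newtons=8,
)

```text
time: 19.1
eef_pos: [0.5523, 0.0459, 0.1315]
eef_rot: [0.775, 0.632, 0.0, 0.0]
ft_force: [0.6, 0.0, 2.1]
grip_width: 0.0525
grasp_force: 8.0
```

Call:
servo_tool(
  commands=[
    {"translation": [0,0,0],"turn": 0},
    {"translation": [0,0,0],"turn": 0},
    {"translation": [0,0,0],"turn": 0},
    {"translation": [0,0,0],"turn": 0},
  ],
)

```text
time: 19.43
eef_pos: [0.5521, 0.0459, 0.1313]
eef_rot: [0.775, 0.632, -0.0, -0.0]
ft_force: [-1.2, 0.3, 3.0]
grip_width: 0.0521
grasp_force: 8.0
```

Call:
servo_tool(
  commands=[
    {"translation": [0,0,0],"turn": 0},
    {"translation": [0,0,0],"turn": 0},
    {"translation": [0,0,-0.005],"turn": 0},
    {"translation": [0,0,-0.01],"turn": 0},
    {"translation": [0,0,0],"turn": 0},
    {"translation": [0,0,0],"turn": 0},
  ],
  newtons=15,
)

```text
time: 19.93
eef_pos: [0.5527, 0.0458, 0.147]
eef_rot: [0.775, 0.632, 0.001, 0.0]
ft_force: [0.7, -0.2, -0.3]
grip_width: 0.0509
grasp_force: 15.0
```

Call:
servo_tool(
  commands=[
    {"translation": [0,0,-0.01],"turn": 0},
    {"translation": [0,0,-0.02],"turn": 0},
    {"translation": [0,0,-0.03],"turn": 0},
    {"translation": [0,0,-0.02],"turn": 0},
    {"translation": [0,0,0],"turn": 0},
  ],
)

```text
time: 20.35
eef_pos: [0.5544, 0.0465, 0.231]
eef_rot: [0.775, 0.632, 0.004, 0.002]
ft_force: [0.6, -0.3, -0.1]
grip_width: 0.0511
grasp_force: 15.0
```

```bash
python3 - <<'E'
from station import bot
import cv2,numpy as np
s=bot.observe();print(s['time'],s['eef_pos'],s['ft_force'],s['grip_width'])
p=bot.capture('scene')
cv2.imwrite('pics/s7.png',cv2.resize(p['color'][130:250,300:420,::-1],(600,600),interpolation=3))
E
```

```text
20.35 [0.55442305 0.04651294 0.23099162] [ 0.58764246 -0.34717012 -0.11031254] 0.051069046781655116
```

View pics/s7.png

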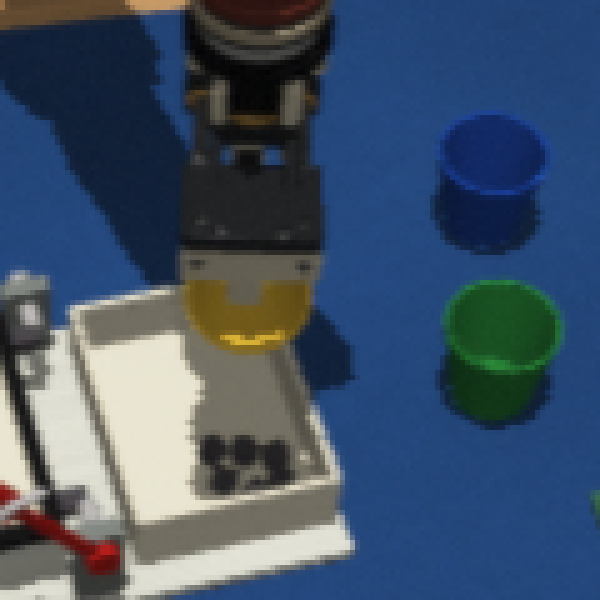

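The cup is lifted, held end to end with one finger in its mouth at (250,310), and all six cores lie in the tray around (245,465). Next I'll turn the mouth toward the tray and lower the bottom lip onto the +y wall, to lever the cup upright outside the fixture.

Call:
servo_tool(
  commands=[
    {"translation": [0,0,0],"turn": 6.16},
    {"translation": [0,0,0],"turn": 6.16},
    {"translation": [0,0,0],"turn": 6.16},
    {"translation": [0,0,0],"turn": 6.16},
    {"translation": [0,0,0],"turn": 6.16},
    {"translation": [0,0,0],"turn": 6.16},
    {"translation": [0,0,0],"turn": 6.16},
    {"translation": [0,0,0],"turn": 6.16},
    {"translation": [0,0,0],"turn": 6.16},
    {"translation": [0,0,0],"turn": 6.16},
  ],
)

```text
time: 21.23
eef_pos: [0.5513, 0.0457, 0.2248]
eef_rot: [0.99, 0.144, -0.002, 0.0]
ft_force: [-0.7, -0.1, -0.9]
grip_width: 0.0513
grasp_force: 15.0
```

Call:
servo_tool(
  commands=[
    {"translation": [0,0,0],"turn": 6.16},
    {"translation": [0,0,0],"turn": 6.16},
    {"translation": [-0.009,-0.0176,0],"turn": 0},
    {"translation": [-0.009,-0.0176,0],"turn": 0},
    {"translation": [-0.009,-0.0176,0],"turn": 0},
    {"translation": [-0.009,-0.0176,0],"turn": 0},
    {"translation": [-0.009,-0.0176,0],"turn": 0},
    {"translation": [0,0,0],"turn": 0},
    {"translation": [0,0,0],"turn": 0},
  ],
)

```text
time: 21.98
eef_pos: [0.4997, 0.1306, 0.2255]
eef_rot: [0.999, 0.04, -0.001, 0.0]
ft_force: [1.1, -1.1, -0.5]
grip_width: 0.0002
grasp_force: 0.0
```

Call:
servo_tool(
  commands=[
    {"translation": [0,0.04,-0.01],"turn": 0},
    {"translation": [0,0.04,-0.01],"turn": 0},
    {"translation": [0,0.04,0],"turn": 0},
    {"translation": [0,0.04,0],"turn": 0},
    {"translation": [0,0.04,0],"turn": 0},
    {"translation": [0,0.04,0],"turn": 0},
    {"translation": [0,0.04,0],"turn": 0},
    {"translation": [0,0,0],"turn": 0},
  ],
  claw=0.5,
)

```text
time: 22.65
eef_pos: [0.5209, -0.1626, 0.246]
eef_rot: [1.0, 0.03, -0.0, 0.005]
ft_force: [0.1, -1.2, 0.2]
grip_width: 0.0495
grasp_force: 0.0
```

```bash
python3 - <<'E'
from station import bot
import cv2,numpy as np
s=bot.observe();print(s['time'],s['eef_pos'])
im=[]
for n in ['scene','top']:
    p=bot.capture(n);im.append(p['color'].copy());cv2.imwrite(f'pics/{n}8.png',p['color'][...,::-1])
    hsv=cv2.cvtColor(p['color'],cv2.COLOR_RGB2HSV);m=cv2.inRange(hsv,(20,130,60),(35,255,255))
    k,_,st,c=cv2.connectedComponentsWithStats(m)
    print(n,[(st[i].tolist(),c[i].round(0).tolist()) for i in range(1,k) if st[i][4]>40])
    print([([int(v) for v in d['bbox']],round(d['conf'],2)) for d in bot.recognise(p,'cup')], [([int(v) for v in d['bbox']],round(d['conf'],2)) for d in bot.recognise(p,'core0_center')])
a=cv2.resize(im[0][110:260,290:450,::-1],(400,375),interpolation=3);b=cv2.resize(im[1][130:280,150:310,::-1],(400,375),interpolation=3)
cv2.imwrite('pics/s8.png',np.hstack([a,b]))
E
```

```text
22.65 [ 0.52087835 -0.16263235  0.24595877]
scene [([5, 27, 48, 42, 1546], [29.0, 48.0]), ([334, 184, 23, 28, 496], [345.0, 196.0]), ([426, 187, 17, 21, 281], [433.0, 196.0])]
[([336, 184, 356, 213], 0.82), ([385, 151, 407, 180], 0.71), ([387, 188, 410, 214], 0.62), ([423, 188, 442, 211], 0.54), ([432, 135, 444, 155], 0.52)] []
top [([182, 155, 12, 12, 73], [188.0, 161.0]), ([179, 200, 19, 18, 272], [188.0, 209.0]), ([271, 205, 25, 25, 483], [283.0, 217.0])]
[([211, 198, 236, 225], 0.7), ([271, 204, 300, 233], 0.68), ([179, 200, 199, 219], 0.68), ([198, 246, 226, 268], 0.59), ([147, 272, 166, 290], 0.55)] []
```

View pics/s8.png

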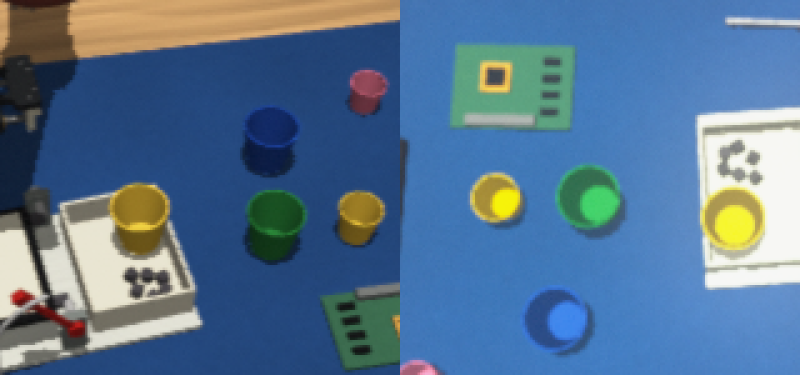

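The cup landed upright and empty in the tray: scene panel (140,205), top panel (733,220). The six cores lie beside it, so I can take it by the rim.

```bash
python3 - <<'E'
from h import *
P=[.57602,.02199,.07842]
bt=[271,205,296,230]
T=np.linspace(0,2*np.pi,90)
def res(q):
    o=[]
    for c,b in(('t',(271,296,204.5,None)),('s',(334,357,184,None))):
        A=np.array([proj(c,np.array([q[0]+.035*np.cos(t),q[1]+.035*np.sin(t),.079])) for t in T])
        o+=[A[:,0].min()-b[0],A[:,0].max()-b[1],A[:,1].min()-b[2]]
    return np.array(o)
r=least_squares(res,[.53,.04]);print(r.x,r.fun.round(1))
c,s=np.cos(P[2]),np.sin(P[2]);d=r.x-P[:2];print('fixture',c*d[0]+s*d[1],-s*d[0]+c*d[1])
E
```

```text
[0.53969592 0.0430965 ] [-0.5  0.6 -0.4 -0.5  0.5 -0.5]
fixture -0.03455897512331931 0.023887249074360604
```

Call:
servo_tool(
  commands=[
    {"translation": [0.0052,-0.034,0],"turn": 0},
    {"translation": [0.0052,-0.034,0],"turn": 0},
    {"translation": [0.0052,-0.034,0],"turn": 0},
    {"translation": [0.0052,-0.034,0],"turn": 0},
    {"translation": [0.0052,-0.034,0],"turn": 0},
    {"translation": [0.0052,-0.034,0],"turn": 0},
    {"translation": [0,0,0],"turn": 0},
    {"translation": [0,0,0],"turn": 0},
    {"translation": [0,0,0],"turn": 0},
  ],
  claw=1,
)

```text
time: 23.7
eef_pos: [0.5372, 0.0572, 0.2462]
eef_rot: [0.999, 0.04, -0.0, 0.0]
ft_force: [-0.3, -0.1, 0.1]
grip_width: 0.0927
grasp_force: 0.0
```

Call:
servo_tool(
  commands=[
    {"translation": [0.0014,0.0143,0.01],"turn": 0},
    {"translation": [0,0,0.025],"turn": 0},
    {"translation": [0,0,0.025],"turn": 0},
    {"translation": [0,0,0],"turn": 0},
    {"translation": [0,0,0],"turn": 0},
  ],
)

```text
time: 24.12
eef_pos: [0.5393, 0.0411, 0.1856]
eef_rot: [0.999, 0.038, -0.002, 0.0]
ft_force: [0.0, 0.0, -0.0]
grip_width: 0.093
grasp_force: 0.0
```

Call:
servo_tool(
  commands=[
    {"translation": [0,0,0.02],"turn": 0},
    {"translation": [0,0,0.015],"turn": 0},
    {"translation": [0,0,0.005],"turn": 0},
    {"translation": [0,0,0],"turn": 0},
    {"translation": [0,0,0],"turn": 0},
  ],
)

```text
time: 24.53
eef_pos: [0.5408, 0.0423, 0.1475]
eef_rot: [0.999, 0.039, 0.001, -0.0]
ft_force: [1.0, -0.6, -0.2]
grip_width: 0.0928
grasp_force: 0.0
```

Call:
servo_tool(
  commands=[
    {"translation": [0,0,0],"turn": 0},
    {"translation": [0,0,0],"turn": 0},
    {"translation": [0,0,0],"turn": 0},
    {"translation": [0,0,0],"turn": 0},
    {"translation": [0,0,0],"turn": 0},
    {"translation": [0,0,0],"turn": 0},
    {"translation": [0,0,0],"turn": 0},
    {"translation": [0,0,0],"turn": 0},
  ],
  claw=-1,
  newtons=10,
)

```text
time: 25.2
eef_pos: [0.5403, 0.0428, 0.1466]
eef_rot: [0.999, 0.039, 0.0, -0.0]
ft_force: [-0.5, -0.3, 3.2]
grip_width: 0.0676
grasp_force: 10.0
```

Call:
servo_tool(
  commands=[
    {"translation": [0,0,-0.01],"turn": 0},
    {"translation": [0,0,-0.02],"turn": 0},
    {"translation": [0,0,-0.03],"turn": 0},
    {"translation": [0,0,-0.03],"turn": 0},
    {"translation": [0,0,0],"turn": 0},
    {"translation": [0,0,0],"turn": 0},
  ],
)

```text
time: 25.7
eef_pos: [0.5406, 0.0425, 0.2381]
eef_rot: [0.999, 0.039, 0.002, -0.0]
ft_force: [-0.6, 0.4, -1.7]
grip_width: 0.0679
grasp_force: 10.0
```

Call:
servo_tool(
  commands=[
    {"translation": [-0.0073,-0.0231,0],"turn": 0},
    {"translation": [-0.0073,-0.0231,0],"turn": 0},
    {"translation": [-0.0073,-0.0231,0],"turn": 0},
    {"translation": [-0.0073,-0.0231,0],"turn": 0},
    {"translation": [-0.0073,-0.0231,0],"turn": 0},
    {"translation": [0,0,0],"turn": 0},
    {"translation": [0,0,0.03],"turn": 0},
    {"translation": [0,0,0.03],"turn": 0},
    {"translation": [0,0,0],"turn": 0},
    {"translation": [0,0,0],"turn": 0},
  ],
)

```text
time: 26.53
eef_pos: [0.4933, 0.1538, 0.1745]
eef_rot: [0.999, 0.039, -0.003, 0.001]
ft_force: [0.4, 1.2, -0.7]
grip_width: 0.0678
grasp_force: 10.0
```

Call:
servo_tool(
  commands=[
    {"translation": [0,0,0.02],"turn": 0},
    {"translation": [0,0,0.012],"turn": 0},
    {"translation": [0,0,0.005],"turn": 0},
    {"translation": [0,0,0.004],"turn": 0},
    {"translation": [0,0,0.002],"turn": 0},
    {"translation": [0,0,0],"turn": 0},
  ],
)

```text
time: 27.03
eef_pos: [0.4951, 0.1548, 0.1338]
eef_rot: [0.999, 0.039, 0.001, -0.0]
ft_force: [-0.5, 0.4, -1.1]
grip_width: 0.068
grasp_force: 10.0
```

Call:
servo_tool(
  commands=[
    {"translation": [0,0,0.002],"turn": 0},
    {"translation": [0,0,0.001],"turn": 0},
    {"translation": [0,0,0],"turn": 0},
  ],
)

```text
time: 27.28
eef_pos: [0.4959, 0.1555, 0.1321]
eef_rot: [0.999, 0.039, 0.002, -0.001]
ft_force: [-1.4, 0.6, 6.8]
grip_width: 0.0678
grasp_force: 10.0
```

Call:
servo_tool(
  commands=[
    {"translation": [0,0,0],"turn": 0},
    {"translation": [0,0,0],"turn": 0},
    {"translation": [0,0,0],"turn": 0},
    {"translation": [0,0,0],"turn": 0},
    {"translation": [0,0,0],"turn": 0},
    {"translation": [0,0,-0.02],"turn": 0},
    {"translation": [0,0,-0.035],"turn": 0},
    {"translation": [0,0,-0.035],"turn": 0},
    {"translation": [0,0,-0.03],"turn": 0},
    {"translation": [0,0,0],"turn": 0},
  ],
  claw=1,
)

```text
time: 28.12
eef_pos: [0.4975, 0.1557, 0.256]
eef_rot: [0.999, 0.039, 0.006, -0.002]
ft_force: [0.6, 0.3, 0.6]
grip_width: 0.093
grasp_force: 0.0
```

Call:
servo_tool(
  commands=[
    {"translation": [0.0061,0.0386,0],"turn": 0},
    {"translation": [0.0061,0.0386,0],"turn": 0},
    {"translation": [0.0061,0.0386,0],"turn": 0},
    {"translation": [0.0061,0.0386,0],"turn": 0},
    {"translation": [0.0061,0.0386,0],"turn": 0},
    {"translation": [0.0061,0.0386,0],"turn": 0},
    {"translation": [0.0061,0.0386,0],"turn": 0},
    {"translation": [0.0061,0.0386,0],"turn": 0},
    {"translation": [0.0061,0.0386,0],"turn": 0},
    {"translation": [0.0061,0.0386,0],"turn": 0},
  ],
  claw=-0.31,
)

```text
time: 28.95
eef_pos: [0.5853, -0.2271, 0.2492]
eef_rot: [0.999, 0.039, -0.001, -0.0]
ft_force: [0.6, 0.4, 0.7]
grip_width: 0.0333
grasp_force: 0.0
```

Call:
servo_tool(
  commands=[
    {"translation": [0.0061,0.0386,0],"turn": 0},
    {"translation": [0,0,0],"turn": 0},
    {"translation": [0,0,0],"turn": 0},
    {"translation": [0,0,0],"turn": 0},
  ],
)

```text
time: 29.28
eef_pos: [0.5944, -0.2624, 0.249]
eef_rot: [0.999, 0.039, -0.001, -0.001]
ft_force: [0.1, 1.0, 0.4]
grip_width: 0.0321
grasp_force: 0.0
```

```bash
python3 - <<'E'
from station import bot
import cv2,numpy as np
s=bot.observe();print(s['time'],s['eef_pos'],s['eef_rot'],s['q'].round(2) if hasattr(s['q'],'round') else s['q'])
for n in ['scene','top']:
    p=bot.capture(n);cv2.imwrite(f'pics/{n}9.png',p['color'][...,::-1])
    hsv=cv2.cvtColor(p['color'],cv2.COLOR_RGB2HSV);m=cv2.inRange(hsv,(20,130,60),(35,255,255))
    k,_,st,c=cv2.connectedComponentsWithStats(m)
    print(n,[(st[i].tolist(),c[i].round(0).tolist()) for i in range(1,k) if st[i][4]>40])
    m=cv2.inRange(hsv,(0,0,0),(179,120,75)); x0,y0,x1,y1=(325,195,365,240) if n=='scene' else (270,170,310,245)
    k,_,st,c=cv2.connectedComponentsWithStats(m[y0:y1,x0:x1]);print('dark',[(st[i].tolist()) for i in range(1,k)])
# pointer colour mask from original pictures
for n,(x0,y0,x1,y1) in dict(scene=(285,215,330,250),top=(312,150,352,172)).items():
    im=cv2.imread(f'pics/{n}0.png');h=cv2.cvtColor(im,cv2.COLOR_BGR2HSV)
    m=(cv2.inRange(h,(0,120,70),(8,255,255))|cv2.inRange(h,(172,120,70),(179,255,255)))[y0:y1,x0:x1]
    ys,xs=np.nonzero(m);print(n,len(xs),xs.min()+x0,xs.max()+x0,ys.min()+y0,ys.max()+y0)
    vx,vy,cx,cy=cv2.fitLine(np.c_[xs+x0,ys+y0].astype(np.float32),cv2.DIST_HUBER,0,.01,.01).ravel();print('line',vx,vy,cx,cy)
    o=np.argsort(xs); print('left',xs[o][:12].mean()+x0,ys[o][:12].mean()+y0,'right',xs[o][-12:].mean()+x0,ys[o][-12:].mean()+y0)
E
```

```text
29.2833 [ 0.59437639 -0.26240831  0.2490225 ] [ 9.99231460e-01  3.91752478e-02 -8.27556031e-04 -1.05053657e-03] [ 0.37  0.66  0.02  1.49 -0.01  0.99 -1.1 ]
scene [([5, 27, 48, 42, 1546], [29.0, 48.0]), ([369, 171, 23, 27, 468], [380.0, 183.0]), ([426, 187, 17, 21, 281], [433.0, 196.0])]
dark [[15, 23, 5, 6, 17], [22, 24, 4, 4, 12], [27, 24, 5, 5, 15], [18, 31, 3, 3, 8], [29, 31, 1, 1, 1]]
top [([182, 155, 12, 12, 73], [188.0, 161.0]), ([179, 200, 19, 18, 273], [188.0, 209.0]), ([228, 222, 25, 25, 498], [240.0, 234.0])]
dark []
scene 123 295 323 226 244
line 0.86977476 0.493449 309.91592 235.352
left 295.9166666666667 228.66666666666666 right 322.3333333333333 240.83333333333334
top 48 318 347 156 167
line 0.9377491 -0.34731343 337.37854 159.84491
left 323.9166666666667 164.83333333333334 right 345.25 157.41666666666666
```

```bash
cat > ptr.py <<'E'
from h import *
import cv2
P=[.57602,.02199,.07842]
M={}
for n,c,(x0,y0,x1,y1) in (('scene','s',(285,215,330,250)),('top','t',(312,150,352,172))):
    im=cv2.imread(f'pics/{n}0.png').astype(float);w=np.clip(im[...,2]-np.maximum(im[...,1],im[...,0])-25,0,None)
    w[:y0]=0;w[y1:]=0;w[:,:x0]=0;w[:,x1:]=0;M[c]=w
def pts(a,o):
    out=[]
    for r in np.linspace(.0,.108,45): out.append(fix(P,(.1+o[0],-.085+o[1]-r*np.cos(a),.06+r*np.sin(a))))
    return out
for c in 'st':
    ys,xs=np.nonzero(M[c]>10);W=M[c][ys,xs];mu=np.average(np.c_[xs,ys],axis=0,weights=W);C=np.cov(np.c_[xs,ys].T,aweights=W);v=np.linalg.eigh(C)[1][:,1]
    L=np.c_[xs,ys]-mu
    ang=np.arctan(v[1]/v[0])
    f=lambda a:np.arctan(np.divide(*(proj(c,pts(a[0],(0,0))[-1])-proj(c,pts(a[0],(0,0))[0]))[::-1]))-ang
    for g in(.6,.8,1.0):
        s=least_squares(f,[g]);print(c,'dir angle',s.x,s.cost)
    t=L@v;print(c,'mean',mu,'extent',mu+v*t.min(),mu+v*t.max(), 'model hinge',proj(c,pts(.95,(0,0))[0]),'tip',[proj(c,pts(a,(0,0))[-1]).round(1).tolist() for a in(.8,.9,1.0)])
E
python3 ptr.py
```

```text
s dir angle [0.94292512] 2.0492158635711084e-20
s dir angle [0.94292512] 6.162975822039155e-33
s dir angle [0.94292512] 5.0419438326543057e-23
s mean [308.42174891 234.30268554] extent [323.30016202 242.45198549] [294.67264266 226.7719368 ] model hinge [320.13584064 241.62838557] tip [[292.0, 231.5], [294.9, 229.4], [298.1, 227.4]]
t dir angle [0.91819406] 7.52508805315387e-18
t dir angle [0.91819405] 4.1661716556984686e-30
t dir angle [0.91819405] 2.1011048027618222e-18
t mean [336.08306589 160.28865396] extent [347.03850033 156.10071489] [317.19463102 167.50914481] model hinge [321.00792174 167.45724269] tip [[350.3, 158.3], [347.3, 157.7], [344.1, 157.2]]
```

Call:
servo_tool(
  commands=[
    {"translation": [0.0038,0,0.03],"turn": 0},
    {"translation": [0,0,0.03],"turn": 0},
    {"translation": [0,0,0.03],"turn": 0},
    {"translation": [0,0,0],"turn": 0},
    {"translation": [0,0,0],"turn": 0},
  ],
)

```text
time: 29.8
eef_pos: [0.5981, -0.2608, 0.1592]
eef_rot: [0.999, 0.04, -0.002, -0.001]
ft_force: [0.4, 0.5, 0.4]
grip_width: 0.0318
grasp_force: 0.0
```

Call:
servo_tool(
  commands=[
    {"translation": [0,0.001,0.015],"turn": 0},
    {"translation": [0,0,0.01],"turn": 0},
    {"translation": [0,0,0.009],"turn": 0},
    {"translation": [0,0,0],"turn": 0},
    {"translation": [0,0,0],"turn": 0},
  ],
)

```text
time: 30.22
eef_pos: [0.5988, -0.2637, 0.1266]
eef_rot: [0.999, 0.039, 0.0, -0.0]
ft_force: [0.1, -0.2, -0.1]
grip_width: 0.032
grasp_force: 0.0
```

Call:
servo_tool(
  commands=[
    {"translation": [0,0,0],"turn": 0},
    {"translation": [0,0,0],"turn": 0},
    {"translation": [0,0,0],"turn": 0},
    {"translation": [0,0,0],"turn": 0},
    {"translation": [0,0,0],"turn": 0},
    {"translation": [0,0,0],"turn": 0},
  ],
  claw=-1,
  newtons=15,
)

```text
time: 30.72
eef_pos: [0.5989, -0.2624, 0.1268]
eef_rot: [0.999, 0.04, 0.0, -0.001]
ft_force: [-0.7, 4.5, 4.2]
grip_width: 0.0115
grasp_force: 15.0
```

Call:
servo_tool(
  commands=[
    {"translation": [0,-0.0005,-0.01],"turn": 0},
    {"translation": [0,-0.0005,-0.01],"turn": 0},
    {"translation": [0,-0.0015,-0.0099],"turn": 0},
    {"translation": [0,-0.0015,-0.0099],"turn": 0},
    {"translation": [0,-0.0025,-0.0097],"turn": 0},
    {"translation": [0,-0.0025,-0.0097],"turn": 0},
    {"translation": [0,0,0],"turn": 0},
    {"translation": [0,0,0],"turn": 0},
  ],
  newtons=20,
)

```text
time: 31.38
eef_pos: [0.598, -0.2537, 0.1865]
eef_rot: [0.999, 0.04, 0.0, -0.001]
ft_force: [2.4, 4.4, -4.3]
grip_width: 0.0112
grasp_force: 20.0
```

Rising on the arc as expected (θ≈0.3). Continuing.

Call:
servo_tool(
  commands=[
    {"translation": [0,-0.0034,-0.0094],"turn": 0},
    {"translation": [0,-0.0034,-0.0094],"turn": 0},
    {"translation": [0,-0.0043,-0.009],"turn": 0},
    {"translation": [0,-0.0043,-0.009],"turn": 0},
    {"translation": [0,-0.0052,-0.0085],"turn": 0},
    {"translation": [0,-0.0052,-0.0085],"turn": 0},
    {"translation": [0,-0.006,-0.008],"turn": 0},
    {"translation": [0,-0.006,-0.008],"turn": 0},
    {"translation": [0,0,0],"turn": 0},
  ],
)

```text
time: 32.13
eef_pos: [0.5947, -0.217, 0.2574]
eef_rot: [0.999, 0.04, 0.0, 0.001]
ft_force: [1.8, 0.6, -3.1]
grip_width: 0.0115
grasp_force: 20.0
```

Call:
servo_tool(
  commands=[
    {"translation": [0,-0.0068,-0.0073],"turn": 0},
    {"translation": [0,-0.0068,-0.0073],"turn": 0},
    {"translation": [0,-0.0075,-0.0066],"turn": 0},
    {"translation": [0,-0.0075,-0.0066],"turn": 0},
    {"translation": [0,0,0],"turn": 0},
    {"translation": [0,0,0],"turn": 0},
    {"translation": [0,0,0],"turn": 0},
  ],
)

```text
time: 32.72
eef_pos: [0.5924, -0.1914, 0.2842]
eef_rot: [0.999, 0.038, 0.001, 0.002]
ft_force: [-0.7, -6.2, 3.9]
grip_width: 0.0112
grasp_force: 20.0
```

```bash
python3 - <<'E'
from station import bot
from h import *
import cv2
P=[.57602,.02199,.07842]
s=bot.observe();e=s['eef_pos'];print(s['time'],e,s['ft_force'],s['grip_width'])
d=np.array(e[:2])-P[:2];c,sn=np.cos(P[2]),np.sin(P[2]);fy=-sn*d[0]+c*d[1]
print('fy',fy,'theta cam',np.arctan2(e[2]-.1268,-.085-fy),'theta z',np.arcsin((e[2]-.1268)/.2))
for n in ['scene','top']:
    p=bot.capture(n);cv2.imwrite(f'pics/{n}10.png',p['color'][...,::-1])
    im=p['color'].astype(float);x0,y0,x1,y1=(280,205,330,250) if n=='scene' else (310,145,355,175)
    w=np.clip(im[...,0]-np.maximum(im[...,1],im[...,2])-25,0,None)[y0:y1,x0:x1]
    ys,xs=np.nonzero(w>10);print(n,len(xs),(xs.min()+x0,xs.max()+x0,ys.min()+y0,ys.max()+y0) if len(xs) else 0)
    for k in ['panel','handle','pointer']: print(k,[([int(v) for v in d['bbox']],round(d['conf'],2)) for d in bot.recognise(p,k)][:2])
    def mdl(a): return [proj('s' if n=='scene' else 't',fix(P,(x,-.085-r*np.cos(a),.06+r*np.sin(a)))).round(1).tolist() for x,r in((.08,.15),(-.08,.15),(.08,.015),(.1,.11))]
    print('model .9',mdl(.9))
E
```

```text
32.7167 [ 0.59235415 -0.19137953  0.28422665] [-0.71040321 -6.21765942  3.90033213] 0.011244419985547009
fy -0.21399340042067652 theta cam 0.8843451473302776 theta z 0.9061472344494943
scene 149 (np.int64(294), np.int64(323), np.int64(225), np.int64(244))
panel [([256, 176, 317, 234], 0.69)]
handle [([368, 171, 393, 197], 0.66), ([257, 178, 316, 232], 0.59)]
pointer [([294, 224, 323, 244], 0.57)]
model .9 [[282.7, 218.0], [271.8, 171.9], [315.1, 234.1], [294.4, 229.2]]
top 99 (np.int64(317), np.int64(347), np.int64(155), np.int64(168))
panel [([319, 159, 368, 232], 0.84)]
handle [([321, 161, 367, 232], 0.66), ([316, 158, 348, 168], 0.63)]
pointer [([316, 157, 348, 168], 0.54)]
model .9 [[359.3, 161.2], [364.5, 225.1], [324.9, 173.3], [347.9, 157.5]]
```

```bash
python3 - <<'E'
import cv2,numpy as np
g=cv2.cvtColor(cv2.imread('pics/scene10.png'),cv2.COLOR_BGR2GRAY)
print('cols',list(range(278,322,2)))
for y in range(208,246): print(y,' '.join('%3d'%g[y,x] for x in range(278,322,2)))
E
```

```text
cols [278, 280, 282, 284, 286, 288, 290, 292, 294, 296, 298, 300, 302, 304, 306, 308, 310, 312, 314, 316, 318, 320]
208  41  18  28 146 169 170 170 168 169 132  95  94  95 101 159 100 219 225 224 166 143 227
209  52  20  27 146 169 169 169 168 169 163 109  99  94 101 162  88 217 222 221 185 114 225
210 110  43  20 147 170 169 169 170 169 168 163 132  99 100 163  80 200 222 221 202 103 211
211 139 111  42 138 170 170 170 169 170 170 168 165 133 109 167 108 189 223 222 216 106 205
212 134 137 103  92 167 169 170 169 169 169 169 170 166 164 169 118 183 224 222 220 125 189
213 117 133 130  87 169 169 169 169 169 170 170 169 169 169 170 125 171 223 224 223 133 153
214  92 111  60  53 173 170 169 169 169 168 169 169 169 169 169 144 115 223 225 225 161 142
215  92  67  25  42 169 169 169 169 170 170 170 170 169 169 169 162 106 221 225 225 170 111
216 104  43  19  24 129 164 169 169 169 170 170 169 170 169 169 165  85 218 225 226 190 104
217 106  43  20  15  52 124 163 168 170 169 169 169 169 169 170 166  76 195 225 223 216 106
218 109  68  19  13  19  42 107 158 168 169 169 169 170 169 169 
[... 1811 characters left out ...]
 119 104 106 107 107 104 104 102  90  52  40  55  70  85
239 191 224 225 222 123 107 116 146 105 108 106 105 104 104 104 105 105  91  48  39  48  74
240 190 224 224 218 160 107 126 113 107 105 105 104 106 106 105 105 106 102  67  41  42  73
241 181 215 216 174 117 111 129 101 105 105 105 105 105 106 106 106 105 104  71  51  59  50
242 122 130 130 118 107 120 115 101 107 107 106 107 106 106 106 105 104 105  70  49  47  38
243 111 110 107 106 105 123 102 105 108 108 106 107 105 104 105 103 105 102  70  54  41  36
244 107 107 105 108 125 114 101 108 108 107 106 106 105 104 105 103 113 122  74  55  42  41
245 119 128 128 135 209 118 104 108 107 107 106 106 107 123 122 123 181 208 119  55  53  54
```

Call:
servo_tool(
  commands=[
    {"translation": [0,-0.004,-0.0031],"turn": 0},
    {"translation": [0,-0.004,-0.003],"turn": 0},
    {"translation": [0,0,0],"turn": 0},
    {"translation": [0,0,0],"turn": 0},
    {"translation": [0,0,0],"turn": 0},
  ],
)

```text
time: 33.53
eef_pos: [0.5917, -0.1841, 0.2903]
eef_rot: [0.999, 0.038, 0.001, 0.002]
ft_force: [-1.0, -5.4, 4.3]
grip_width: 0.0116
grasp_force: 20.0
```

```bash
cat > cmp.py <<'E'
from station import bot
from h import *
import cv2
P=[.57602,.02199,.07842]
s=bot.observe();e=s['eef_pos'];print(s['time'],e,s['ft_force'],s['grip_width'],'theta z',np.arcsin((e[2]-.1268)/.2))
d=np.array(e[:2])-P[:2];c,sn=np.cos(P[2]),np.sin(P[2]);fy=-sn*d[0]+c*d[1];print('theta cam',np.arctan2(e[2]-.1268,-.085-fy))
G=np.mean([cv2.cvtColor(bot.capture('scene')['color'],cv2.COLOR_RGB2GRAY).astype(float) for _ in range(2)],axis=0)
def cross(x,y0,y1,lev):
    col=G[y0:y1,x];
    for i in range(len(col)-1):
        if col[i]>=lev>col[i+1]: return y0+i+(col[i]-lev)/(col[i]-col[i+1])
L=[(x,cross(x,205,232,90)) for x in range(288,305)];L=np.array([p for p in L if p[1]])
k=np.polyfit(L[:,0],L[:,1],1);res=L[:,1]-np.polyval(k,L[:,0]);ok=abs(res)<.6;k=np.polyfit(L[ok,0],L[ok,1],1);print('lamp edge slope',k[0],ok.sum(),len(ok))
Q=[]
for x in range(304,315):
    yy=np.arange(228,243);yc=228+np.argmin(abs(yy-(234.6+(x-308)*.54)));w=np.clip(85-G[yc-2:yc+3,x],0,None);Q.append((x,(w*np.arange(yc-2,yc+3)).sum()/w.sum()))
Q=np.array(Q);k2=np.polyfit(Q[:,0],Q[:,1],1);print('pointer slope',k2[0],Q[:,1].round(1))
def sl(X,r0,r1,a):
    u,v=[proj('s',fix(P,(X,-.085-r*np.cos(a)+h*np.sin(a),.06+r*np.sin(a)+h*np.cos(a)))) for r,h in((r0,.005 if X<.09 else 0),(r1,.005 if X<.09 else 0))];return (v[1]-u[1])/(v[0]-u[0])
A=np.linspace(.7,1.15,200)
print('panel angle',np.interp(k[0],[sl(.07,.04,.13,a) for a in A],A),'pointer angle',np.interp(k2[0],[sl(.1,.02,.07,a) for a in A],A))
E
python3 cmp.py
```

```text
33.5333 [ 0.59172996 -0.18407582  0.29026194] [-0.98130581 -5.43449294  4.34436225] 0.011565409941332809 theta z 0.9567263519420501
theta cam 0.9309590343729389
lamp edge slope 0.5091471615173494 17 17
pointer slope 0.5516276329124995 [232.8 232.9 233.4 233.9 234.6 235.  235.6 236.2 236.7 237.3 238.2]
panel angle 0.9020519523834885 pointer angle 0.9453901881212624
```

```bash
python3 - <<'E'
from station import bot
from h import *
import cv2
P=[.57602,.02199,.07842]
I={n:np.mean([bot.capture(n)['color'].astype(float) for _ in range(2)],axis=0) for n in('scene','top')}
S=I['scene'];red=np.clip(S[...,0]-np.maximum(S[...,1],S[...,2])-15,0,None)
Q=[]
for x in range(292,326):
    w=red[220:248,x];
    if w.sum()>60: Q.append((x,(w*np.arange(220,248)).sum()/w.sum(),(w>30).sum()))
for q in Q: print(int(q[0]),round(q[1],2),q[2],end=' | ')
print()
T=I['top'];red=np.clip(T[...,0]-np.maximum(T[...,1],T[...,2])-15,0,None)
for x in range(314,350):
    w=red[150:172,x]
    if w.sum()>40: print(x,round((w*np.arange(150,172)).sum()/w.sum(),2),(w>30).sum(),end=' | ')
print()
# full position fit of pointer: ends
for a in(.9,.95,1.0):
    for c in 'st': print(a,c,[proj(c,fix(P,(.1,-.085-r*np.cos(a),.06+r*np.sin(a)))).round(2).tolist() for r in(0,.03,.07,.11)])
# panel face corners in top/scene for lamp: bright mask edges in top
g=T.mean(2)
for y in range(165,226,12): print(y,' '.join('%3d'%v for v in g[y,312:372:2]))
E
```

```text
294 228.83 3 | 295 228.72 5 | 296 228.46 6 | 297 228.19 7 | 298 228.02 7 | 299 227.94 6 | 300 228.15 5 | 301 228.45 4 | 302 228.68 3 | 303 230.03 3 | 304 232.52 2 | 305 232.77 3 | 306 233.22 3 | 307 233.66 4 | 308 234.24 4 | 309 234.68 4 | 310 235.27 4 | 311 235.86 4 | 312 236.41 4 | 313 237.03 3 | 314 237.47 4 | 315 238.19 3 | 316 238.83 3 | 317 240.37 6 | 318 240.99 6 | 319 240.95 6 | 320 240.67 7 | 321 240.45 7 | 322 240.5 6 | 323 240.7 5 | 
317 167.03 1 | 318 166.79 3 | 319 166.47 4 | 320 166.33 3 | 321 166.31 3 | 322 166.25 2 | 323 166.08 2 | 324 165.64 1 | 325 165.36 1 | 326 164.75 1 | 327 164.44 2 | 328 164.05 1 | 329 163.53 2 | 330 163.21 1 | 331 162.66 1 | 332 162.4 1 | 333 161.91 1 | 334 161.51 2 | 335 161.1 1 | 336 160.34 2 | 337 159.62 4 | 338 159.18 4 | 339 158.8 5 | 340 158.41 6 | 341 158.02 5 | 342 157.54 5 | 343 157.33 6 | 344 157.32 5 | 345 157.28 4 | 346 157.39 4 | 347 157.39 3 | 
0.9 s [[320.14, 241.63], [313.43, 238.38], [304.13, 233.88], [294.4, 229.18]]
0.9 t [[321.01, 167.46], [327.94, 164.89], [337.63, 161.3], [347.86, 157.51]]
0.95 s [[320.14, 241.63], [313.8
[... 328 characters left out ...]
 136 135 135 115 106 102 103 103 100  83 104  80  82 118 154 173 139 152 130  89
177 245 232 134 130 222 223 112 187 211 211 210 211 208 113 110 109 109 106 107 108 184 178  75  79  75  82 113 111  78  80
189 241 245 245 240 229 209 143 139 211 213 212 211 210 159 115 109 110 109 109 108  98  81  81  79  78  82 102  82  85  88
201 233 245 245 245 245 245 180 110 145 156 155 154 154 153 157 181 150 152 150 150 149 150 129  78  76  79  86  89  91  93
213 238 245 246 246 246 246 235 149 122 156 156 156 154 154 155 153 152 153 151 150 150 150 147  99  85  90  92  94  96  95
225 245 238 246 246 246 237 139 120 107 196 211 210 188 139 121 101  91  87  84  82  82  80  84  88  92  94  96  98  99  99
```

Call:
servo_tool(
  commands=[
    {"translation": [0,-0.0033,-0.0024],"turn": 0},
    {"translation": [0,-0.0032,-0.0023],"turn": 0},
    {"translation": [0,0,0],"turn": 0},
    {"translation": [0,0,0],"turn": 0},
    {"translation": [0,0,0],"turn": 0},
    {"translation": [0,0,0],"turn": 0},
  ],
)

```text
time: 34.33
eef_pos: [0.5912, -0.1778, 0.2951]
eef_rot: [0.999, 0.038, 0.0, 0.003]
ft_force: [-1.4, -6.0, 4.3]
grip_width: 0.0115
grasp_force: 20.0
```

```bash
sed -i 's/range(304,315)/range(306,316)/' cmp.py; python3 cmp.py; python3 - <<'E'
from station import bot
from h import *
import cv2
P=[.57602,.02199,.07842]
p=bot.capture('scene');G=cv2.cvtColor(p['color'],cv2.COLOR_RGB2GRAY).astype(float)
# far (-hinge) lamp corner and outer black edge: black->blue crossing below lamp edge
L=[]
for x in range(284,300):
    col=G[:,x]
    for y in range(214,232):
        if col[y]<60<=col[y+1]: L.append((x,y+(60-col[y])/(col[y+1]-col[y])));break
print([(a,round(b,1)) for a,b in L])
def line(X,h,a):
    u,v=[proj('s',fix(P,(X,-.085-r*np.cos(a)+h*np.sin(a),.06+r*np.sin(a)+h*np.cos(a)))) for r in(.05,.14)];return u,v
for a in(.9,.95,1.0):
    for nm,X,h in(('outer',.08,-.005),('ptr',.1,0)):
        u,v=line(X,h,a);k=(v[1]-u[1])/(v[0]-u[0]);print(a,nm,'slope',round(k,3),'y@290',round(u[1]+k*(290-u[0]),2),'y@310',round(u[1]+k*(310-u[0]),2))
E
```

```text
34.3333 [ 0.59117046 -0.17784361  0.29506634] [-1.37511298 -5.97877831  4.29836182] 0.011467114030218458 theta z 0.9997422983412652
theta cam 0.9696267246054968
lamp edge slope 0.5820252062709412 16 17
pointer slope 0.5922508701056342 [233.4 234.  234.6 235.  235.6 236.2 236.7 237.3 238.2 238.8]
panel angle 0.9492129141382512 pointer angle 0.9701169649735748
[(284, np.float64(216.6)), (285, np.float64(217.4)), (286, np.float64(218.0)), (287, np.float64(218.6)), (288, np.float64(219.2)), (289, np.float64(219.7)), (290, np.float64(220.3)), (291, np.float64(221.0)), (292, np.float64(221.5)), (293, np.float64(222.0)), (294, np.float64(222.4)), (295, np.float64(223.0)), (296, np.float64(223.6)), (297, np.float64(224.5)), (298, np.float64(225.7)), (299, np.float64(226.6))]
0.9 outer slope 0.492 y@290 223.25 y@310 233.1
0.9 ptr slope 0.484 y@290 227.05 y@310 236.72
0.95 outer slope 0.568 y@290 221.21 y@310 232.57
0.95 ptr slope 0.559 y@290 224.78 y@310 235.96
1.0 outer slope 0.654 y@290 218.88 y@310 231.96
1.0 ptr slope 0.645 y@290 222.18 y@310 235.09
```

Call:
servo_tool(
  commands=[
    {"translation": [0,0,0],"turn": 0},
    {"translation": [0,0,0],"turn": 0},
    {"translation": [0,0,0],"turn": 0},
    {"translation": [0,0,0],"turn": 0},
  ],
)

```text
time: 34.82
eef_pos: [0.5912, -0.1779, 0.2951]
eef_rot: [0.999, 0.038, 0.0, 0.003]
ft_force: [-0.8, -4.9, 4.4]
grip_width: 0.0109
grasp_force: 20.0
```

```bash
python3 - <<'E'
from station import bot
s=bot.observe();print(s['time'],s['eef_pos'],s['grip_width'],s['grasp_force'])
print(bot.job_done())
E
```

```text
34.8167 [ 0.59116889 -0.17787951  0.29506505] 0.01093964052964242 19.974315762519836
the job is handed in; nothing more can be done
None
```

I handed the job in at 34.8 s: all six cores are in the tray, the cup stands empty and released on the bench (after slipping from the grip during the pour and again while being carried), and the gripper holds the panel still at about 0.96 rad, against my estimate of 0.95–0.97 for the pointer.

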